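Load the glueing tray and clamp it in the lever press

ROBOT

A 6-joint arm with a two-finger parallel gripper is mounted at the origin on the work surface. World frame = base frame: x ahead of the robot, y to its left, z up, the work surface at z = 0. Lengths are in m, angles in rad, forces in N, time in s.
With the tool pointing down it reaches from about 0.25 to 0.725 m from the base axis. Payload 9.7 kg.
Tool frame: the origin (TCP) lies at the very end of the fingers, on their centre line; the grasp point (between the pads) lies 19 mm behind it; y points along the fingers, z is the direction in which the jaws open and shut, and the axes are right-handed (so a half turn about y gives the same grasp; the last joint's range is limited). The gripper opens to 85 mm and grips with 20 to 120 N. Pads are 22 mm wide; open, the fingers measure 114 mm over their backs; the gripper's body (76 mm by 85 mm) begins 54 mm behind the grasp point. The pads swing forward as they close: fully open they stand 13 mm farther back than shut.
Start: joints at [1.148, 0.087, 0.176, 1.66, 0, 1.571], TCP at [0.226, 0.502, 0.231] pointing down, gripper open.
Joint ranges: [-3.13, 3.13], [-0.85, 1.81], [-1.15, 1.24], [-2.2, 2.28], [-1.44, 1.52], [-3.14, 3.14]. Speed limits (rad/s): [2.22, 2.22, 2.57, 3.14, 3.14, 3.14].

INTERFACE

Orientations are given as a rotation vector (axis times angle).
In Python, from bench import arm gives the robot as it stands. The module is installed in compiled form; this text tells all that it offers.
- The arm moves only by the tool send_rows, never from a script. Its arguments are lists of equal length, an entry for each row: "hand": the closure in counts, from 0 (fully open) to 255 (shut); "slide": the shift along the world's x, y, z in units of 40 mm (1.0 is 40 mm), a list of three; "roll": the turn about the world's z in units of 6 degrees (1.0 is 6 degrees). In form: {"hand": [hand, ...], "slide": [[x, y, z], ...], "roll": [roll, ...]}. A call has 1 to 5 rows; each row shifts and turns the commanded pose from where the row before left it; what a row does not reach is not made up. A row lasts 1/10 s, in which the tool goes at most 50 mm and 8.59 degrees, less where a joint would pass 70% of its speed; a pose out of reach is approached as far as the arm can. A call is refused whole if a number of a shift passes 1 or a number of a turn 1, either way. A call with a gripper value outside its range is refused whole. The fingers move at their own pace and stop on an object; "grip_force" is the grip in N (left out, the last holds). Time passes only in rows, so rows that do not move let the fingers close. It gives the time, the measured TCP pose, the force and the opening at its end, in the units of the state.
- arm.sense(): the state, without advancing time (a new reading comes with each control period).
- arm.read_camera(name): name is "scene" or "top" or "wrist"; returns (picture, depth): 384x512x3 uint8, blue, green, red; 384x512 float32, m along the optical axis (not along the pixel's ray), 0 where there is no reading.
- arm.camera_model(name): a dict with "camera_matrix" (3x3 intrinsics, pixels), "k1" (the pictures are not rectified: a ray, as slopes to the right and down, at radius r is drawn at 1 + k1 r^2 times it, then the intrinsics apply), "R" (3x3) and "t" (3): a world point X has camera coordinates R X + t; the wrist camera has in their place "mount" (4x4, takes a point from camera to tool coordinates, whose origin is the TCP and whose axes are the tool frame's). Camera axes: x right, y down, z forward; pixel columns grow to the right and rows downward; lengths in m; the calibration is good to about 2 mm. A picture is of the moment at which its call begins: read the wrist's pose just before it. camera_model takes no time and is no camera call.
- arm.finish_job(): hands the job in, once; it reports no verdict.
Trained networks look in the newest picture that a camera, given by its name, has taken for a name from the list of things; names that differ only in an ending like _2 or _b are one class to them, and where a whole thing is asked for, a point or a joint stands for the part that bears it (a point fixed in the world has none). Each returns a list of dicts, best first, with "confidence" (0 to 1); they miss things now and then, are a little off and sometimes report something else, mostly with a low value. They report only what shows in the picture. A call takes as long as a camera call. They do not tell look-alikes from the thing itself.
- arm.spot_in(label, camera): "location" ([row, column] in pixels, amid what is visible of it).
- arm.cut_out(label, camera): "region" (384x512 bool, what is visible of it) and "location" ([row, column] in pixels, amid what is visible of it).
- arm.tip_of(label, camera): "location" ([row, column] in pixels: a listed point, or the origin of a listed thing).
The state is a dict: "time": time; "joints": joint angles; "joint_vel": joint speeds; "joint_efforts": joint torques, N m; "tool_pos": TCP position; "ee_rot": TCP orientation; "force": force on the tool from outside, world axes, zero at the start; "moment": the same for the moment, N m; "gripper_width": opening from 0.0 (shut) to 1.0 (fully open).
Only numpy, scipy, OpenCV 4.12 (cv2) and the standard library are available. Lean on these libraries where they do the work, as an engineer would, in place of code of your own. Each camera call takes 0.05 s, during which the arm holds its last target.

TASK

Glue-up time: stand all the blue puppet feet on their soles in the light wooden tray, then lower the plywood pressing board over the tray's two brass pins, batten up, until it lies flush on the tray's walls, all while the tray is still out on the bench. With the press lever raised, slide the loaded tray, red handle outwards, into the slots of the press until it is fully home against the stop, then bring the lever all the way down and let go. Leave the other things on the bench where they are.

Things in the scene. Friction and masses are not known exactly. Their poses are not given: they have to be found in the camera images.
- press: Dark wooden lever press fixed to the bench, 140 deep (x) x 237 wide (y) x 156 high (uprights and crosshead only at x -45 to +45, crosshead underside at 128), without a floor: the tray slides on the bench into it. Origin: on the bench, centre of the press; x points from the open front to the rear: the tray enters along +x. A steel platen inside follows the lever.
- press_mouth (a point): Point on the bench in the middle of the press's open front, at x = -70 of the press; same axes. Side rails 197 apart (30 high) run from here 140 to the stop bar and carry iron lips (undersides 15 above the bench, inner edges 176 apart) that reach over the tray's side flanges. Low guides flare the mouth out to 38 in front of this point.
- press_home (a point): Where the tray's origin (tray) comes to lie when the tray is fully home, rear edge against the stop bar; same axes as the press, tray x along press x. Within 6 mm counts as home.
- press_lever (a joint): Iron press lever: 0 rad = all the way down (stop), 1.1 rad = fully raised (stop); starts near the down end. Turns about lever_hinge. Friction holds it where it is left; moving it takes about 4 to 6 N at the grip. The platen underside is 85 above the bench at 0 and rises 30 mm per rad; the loaded tray with its board is 84 high.
- lever_hinge (a point): Point on the lever's hinge axis (along the press's y), 165 above the bench, in the same plane as lever_grip; same axes as the press.
- lever_grip (a point): Centre of the free part of the lever's round grip bar (18 thick, 82 long, along the press's y). From lever_hinge it lies 130.5 away, at (-130.5 cos a, 0, 130.5 sin a) in press axes, a = joint value + 0.264 rad. The arm joins the bar 50 from here towards the press's -y. Pinch it from above across the bar (along press x), or push it.
- tray: Light wooden tray, 0.45 kg. Base 142 (x) x 190 (y) x 8; origin at the centre of its underside. Two walls 20 (x) x 168 (y), top 54 above the origin, at x = +-55; the floor between them (8 above the origin) is 90 (x) x 156 (y), with side lips 12 high; red lines at y = +-28 mark three lanes along x. The +x edge enters the press first; the base sticks out 11 past the walls in y.
- tray_handle (a point): Point on the tray's upright red handle fin, at tray (-120, 0, 40). The fin is 50 long (tray x -145 to -95), 14 thick (along tray y), top 54 above the bench, on a tongue 40 wide and 8 thick; pinch it from above across tray y.
- pin_a (a point): Top of a tapered brass pin, 12 thick, standing 16 above the tray wall, at tray (55, 60, 70).
- pin_b (a point): Top of the other brass pin, at tray (-55, -60, 70).
- board: Loose plywood pressing board, 142 (x) x 168 (y) x 8 thick, 0.3 kg, with a dark batten on top, 18 thick (x), 150 long (y), from 8 to 30 above the underside, to pinch across x. Origin at the centre of the underside. Two 15 wide holes at (55, 60) and (-55, -60); it fits the tray with axes parallel, as it is or turned half round. Flush, its origin is 54 above the tray's.
- foot1: Loose puppet foot painted blue, 0.09 kg, may be absent: sole 70 (x, toe at +x) x 34 (y) x 14 high, with an ankle block 30 (x) x 24 (y) centred at x = -18 that rises to 44 above the sole's underside; pinch the ankle across y. Origin at the centre of the sole's underside. Starts on its sole on the bench.
- foot2: Loose puppet foot painted blue, 0.09 kg, may be absent: sole 70 (x, toe at +x) x 34 (y) x 14 high, with an ankle block 30 (x) x 24 (y) centred at x = -18 that rises to 44 above the sole's underside; pinch the ankle across y. Origin at the centre of the sole's underside. Starts on its sole on the bench.
- foot3: Loose puppet foot painted blue, 0.09 kg, may be absent: sole 70 (x, toe at +x) x 34 (y) x 14 high, with an ankle block 30 (x) x 24 (y) centred at x = -18 that rises to 44 above the sole's underside; pinch the ankle across y. Origin at the centre of the sole's underside. Starts on its sole on the bench.
- hat_block: Black enamel hat block, 120 wide, 124 high, leave alone. Origin under its centre.
- hinge1: Brass hinge lying flat, 70 x 70 x 10, leave alone. Origin at its centre, on the bench.
- hinge2: Brass hinge lying flat, 70 x 70 x 10, leave alone. Origin at its centre, on the bench.
- glue_jar: Glue jar, 64 wide, 85 high, leave alone. Origin under its centre.
- screwdriver: Screwdriver lying on the bench, leave alone.
- mallet: Hammer lying on the bench, leave alone.
Not all that is in view belongs to the job. What is shaped like the foot3 but purple is not meant.

How it is judged:
On the way, in this order (a step that is already met when the one before it is completed fails the run):
1. with the tray still out on the bench, every foot stands on its sole in the tray and the board lies flush over the pins (x of foot1 in the frame of tray between -0.03 and 0.03 m and y of foot1 in the frame of tray between -0.07 and 0.07 m and z of foot1 in the frame of tray between 0.003 and 0.013 m and angle between each of foot1, foot2, foot3's own z axis and vertical below 0.12 rad and x of foot2 in the frame of tray between -0.03 and 0.03 m and y of foot2 in the frame of tray between -0.07 and 0.07 m and z of foot2 in the frame of tray between 0.003 and 0.013 m and x of foot3 in the frame of tray between -0.03 and 0.03 m and y of foot3 in the frame of tray between -0.07 and 0.07 m and z of foot3 in the frame of tray between 0.003 and 0.013 m and z of board in the frame of tray between 0.05 and 0.057 m and horizontal distance between board and tray below 0.006 m and angle between board's own z axis and vertical below 0.04 rad and x of tray in the frame of press below -0.12 m), for 0.3 s.
2. with the press lever raised (over 0.6 rad), the loaded tray is fully home in the press, board still flush (x of foot1 in the frame of tray between -0.03 and 0.03 m and y of foot1 in the frame of tray between -0.07 and 0.07 m and z of foot1 in the frame of tray between 0.003 and 0.013 m and angle between each of foot1, foot2, foot3's own z axis and vertical below 0.12 rad and x of foot2 in the frame of tray between -0.03 and 0.03 m and y of foot2 in the frame of tray between -0.07 and 0.07 m and z of foot2 in the frame of tray between 0.003 and 0.013 m and x of foot3 in the frame of tray between -0.03 and 0.03 m and y of foot3 in the frame of tray between -0.07 and 0.07 m and z of foot3 in the frame of tray between 0.003 and 0.013 m and z of board in the frame of tray between 0.05 and 0.057 m and horizontal distance between board and tray below 0.006 m and angle between each of board, tray's own z axis and vertical below 0.04 rad and x of tray in the frame of press_home between -0.008 and 0.006 m and angle between the x axis of tray and the x axis of press, either way round below 0.06 rad and y of tray in the frame of press between -0.008 and 0.008 m and value of joint press_lever above 0.6 rad), for 0.2 s.
At the end, for the whole second after the job is handed in: Tray in the press slots, rear edge within 8 mm of the stop, parallel within 0.06 rad; every foot present upright on the tray floor between the walls; board flush on the walls over the pins (within 3 mm, level within 0.04 rad); lever below 0.08 rad; all at rest (x of foot1 in the frame of tray between -0.03 and 0.03 m and y of foot1 in the frame of tray between -0.07 and 0.07 m and z of foot1 in the frame of tray between 0.003 and 0.013 m and angle between each of foot1, foot2, foot3's own z axis and vertical below 0.12 rad and x of foot2 in the frame of tray between -0.03 and 0.03 m and y of foot2 in the frame of tray between -0.07 and 0.07 m and z of foot2 in the frame of tray between 0.003 and 0.013 m and x of foot3 in the frame of tray between -0.03 and 0.03 m and y of foot3 in the frame of tray between -0.07 and 0.07 m and z of foot3 in the frame of tray between 0.003 and 0.013 m and z of board in the frame of tray between 0.05 and 0.057 m and horizontal distance between board and tray below 0.006 m and angle between each of board, tray's own z axis and vertical below 0.04 rad and x of tray in the frame of press_home between -0.008 and 0.006 m and angle between the x axis of tray and the x axis of press, either way round below 0.06 rad and y of tray in the frame of press between -0.008 and 0.008 m and value of joint press_lever below 0.08 rad and linear speed of tray below 0.02 m/s); the robot touches nothing.
It fails at once if something else on the bench (hat block, hinges, glue jar, screwdriver, hammer) is moved more than 40 mm (distance of any of hat_block, hinge1, hinge2, glue_jar, screwdriver, mallet from where it was at the start of the episode above 0.04 m).
Of foot1, foot2, foot3 only 2 to 3 are there at a start; the rules pass over those that are not, and their reading is None.
At some moment in a run one of foot1, foot2, foot3, board may be knocked a few centimetres aside while the robot is not near it.
It also fails if it takes over 210 s, if anything falls off the work surface, if the arm or the gripper's body presses on something with over 40 N, if the wrist force passes 120 N, or if a joint passes its speed limit or range.

## Working session

There is one attempt and no reset: what is moved stays moved. The work goes in short steps, Python scripts to look and compute and a tool call to move; the robot and the scene stay as the last step left them, time stands still between calls to the robot, and variables do not carry over. Pictures are saved under pics/ and viewed, and the job is handed in when it is done.

Besides the shell and the picture viewer there is one more tool, called after "Call:" by a JSON object that holds its "fn" and its "kwargs", one argument or row to a line. send_rows: Moves the arm, as the interface text tells. Its arguments: {"type":"object","properties":{"hand":{"type":"array"},"slide":{"type":"array"},"roll":{"type":"array"},"grip_force":{"type":"number"}},"required":["hand","slide","roll"]}

```bash
ls; mkdir -p pics; python3 - <<'E'
from bench import arm
import cv2
print(arm.sense())
for c in ("scene","top","wrist"):
    p,d=arm.read_camera(c); cv2.imwrite(f"pics/{c}0.png",p); m=arm.camera_model(c); print(c,m, d.min(),d.max())
E
```

```text
pics
{'time': 0.0, 'joints': array([ 1.14801182e+00,  8.74737633e-02,  1.75113539e-01,  1.65981328e+00,
       -3.20055269e-06,  1.57079800e+00]), 'joint_vel': array([0.00164214, 0.00029291, 0.0004466 , 0.00024278, 0.00082741,
       0.00039553]), 'joint_efforts': array([-1.87658741e-03, -5.20385563e+01,  4.64807546e+01,  1.57444639e-02,
       -1.74616929e-05, -2.83339624e-06]), 'tool_pos': array([0.22556762, 0.50135216, 0.23056499]), 'ee_rot': array([-1.54659188,  0.33189487, -0.33144305]), 'force': array([ 0.58939141, -0.81024428, -0.80017832]), 'moment': array([-0.01978219,  0.02980587,  0.01634184]), 'gripper_width': 0.999374885771398}
scene {'camera_matrix': array([[376.02275961,   0.        , 256.19376209],
       [  0.        , 376.02275961, 192.22858911],
       [  0.        ,   0.        ,   1.        ]]), 'k1': -0.038912603867765114, 'R': array([[-0.30241106,  0.95304296,  0.01602078],
       [ 0.69410226,  0.23170358, -0.68156841],
       [-0.65327605, -0.19499377, -0.731579  ]]), 't': array([ 0.22585284, -0.2445191 ,  1.70172718])} 0.0 3.918551
top {'camera_matrix': arra
[... 268 characters left out ...]
.11124739],
       [ 0.11148765,  0.02232379, -0.99351505]]), 't': array([-0.03991749,  0.53957415,  1.24688122])} 0.0 2.1827517
wrist {'camera_matrix': array([[343.45986353,   0.        , 252.52119254],
       [  0.        , 343.45986353, 192.25905357],
       [  0.        ,   0.        ,   1.        ]]), 'k1': 0.013611251084211412, 'mount': array([[ 1.58278871e-04,  9.47665747e-01,  3.19264164e-01,
        -8.35515799e-02],
       [ 6.84804834e-04, -3.19264196e-01,  9.47665502e-01,
        -1.42687045e-01],
       [ 9.99999753e-01,  6.86382174e-05, -6.99498861e-04,
        -1.69930679e-05],
       [ 0.00000000e+00,  0.00000000e+00,  0.00000000e+00,
         1.00000000e+00]])} 0.0 1.2034662
```

View pics/top0.png

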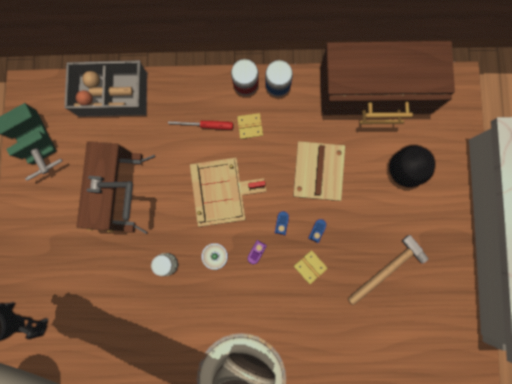

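View pics/scene0.png

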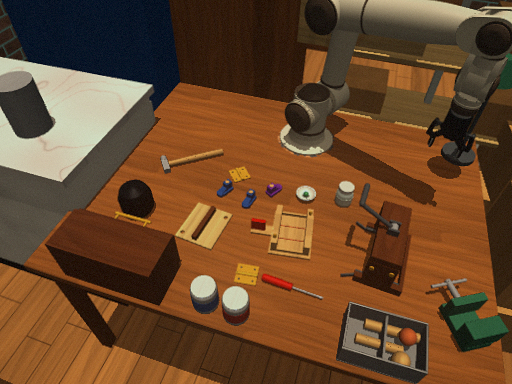

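View pics/wrist0.png

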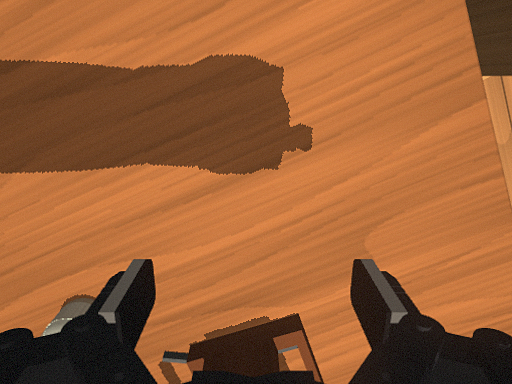

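```bash
cat > h.py <<'E'
from bench import arm
import numpy as np, cv2
from scipy.spatial.transform import Rotation as Ro
def model(c,s=None):
    m=arm.camera_model(c)
    if c=="wrist":
        s=s or arm.sense()
        T=np.eye(4);T[:3,:3]=Ro.from_rotvec(s["ee_rot"]).as_matrix();T[:3,3]=s["tool_pos"]
        W=T@m["mount"]; R=W[:3,:3].T; t=-R@W[:3,3]
    else: R,t=m["R"],m["t"]
    return m["camera_matrix"],m["k1"],R,t
def rays(uv,K,k1):
    uv=np.asarray(uv,float).reshape(-1,2)
    return cv2.undistortPoints(uv.reshape(-1,1,2),K,np.array([k1,0,0,0.])).reshape(-1,2)
def grab(c):
    s=arm.sense(); p,d=arm.read_camera(c); return p,d,model(c,s)
def cloud(d,M):
    K,k1,R,t=M; h,w=d.shape
    u,v=np.meshgrid(np.arange(w),np.arange(h))
    r=rays(np.stack([u.ravel(),v.ravel()],1),K,k1)
    X=np.c_[r,np.ones(len(r))]*d.reshape(-1,1)
    X=(X-t)@R
    X[d.ravel()==0]=np.nan
    return X.reshape(h,w,3)
def proj(P,M):
    K,k1,R,t=M; P=np.asarray(P,float).reshape(-1,3)
    return cv2.projectPoints(P,cv2.Rodrigues(R)[0],t,K,np.array([k1,0,0,0.]))[0].reshape(-1,2)
def onz(uv,z,M):
    K,k1,R,t=M; r=rays(uv,K,k1); D=np.c_[r,np.ones(len(r))]@R; C=-R.T@t
    return C+D*((z-C[2])/D[:,2])[:,None]
def st(): 
    s=arm.sense(); R=Ro.from_rotvec(s["ee_rot"]).as_matrix()
    print("t%.2f"%s["time"],"pos",np.round(s["tool_pos"],4),"jaw",np.round(R[:,2],3),"y",np.round(R[:,1],3),"F",np.round(s["force"],1),"w%.3f"%s["gripper_width"],"q",np.round(s["joints"],2)); return s
E
python3 - <<'E'
from h import *
p,d,M=grab("top"); 
cv2.imwrite("pics/top1.png",cv2.resize(p[130:290,70:370],None,fx=2.6,fy=2.6,interpolation=cv2.INTER_CUBIC))
C=cloud(d,M); np.save("C.npy",C); np.save("p.npy",p)
for l in ["foot1","tray","board","press","tray_handle","lever_grip","hinge1","hat_block","glue_jar"]:
    for r in arm.cut_out(l,"top")[:4]:
        g=r["region"]; X=C[g]; 
        print(l,round(r["confidence"],2),np.round(r["location"]),g.sum(),"med",np.round(np.nanmedian(X,0),3),"zmax",np.round(np.nanpercentile(X[:,2],95),3))
for l in ["pin_a","tray_handle","lever_grip","lever_hinge","board","tray","press_mouth","foot1"]:
    for r in arm.tip_of(l,"top")[:4]:
        print("tip",l,round(r["confidence"],2),np.round(r["location"],1))
st()
E
```

```text
foot1 0.84 [252. 256.] 234 med [ 0.362 -0.049  0.02 ] zmax 0.047
foot1 0.83 [223. 285.] 260 med [ 0.446 -0.124  0.018] zmax 0.045
foot1 0.58 [230. 319.] 264 med [ 0.421 -0.228  0.019] zmax 0.047
tray 0.66 [190. 221.] 3295 med [0.546 0.059 0.01 ] zmax 0.056
tray 0.63 [185. 105.] 3935 med [0.539 0.359 0.155] zmax 0.234
tray 0.57 [187. 126.] 496 med [0.536 0.274 0.232] zmax 0.24
board 0.88 [174. 318.] 2544 med [ 0.601 -0.237  0.008] zmax 0.03
press 0.68 [184. 103.] 4095 med [0.538 0.359 0.155] zmax 0.235
tray_handle 0.68 [183. 221.] 3349 med [0.546 0.061 0.01 ] zmax 0.056
lever_grip 0.61 [185. 124.] 482 med [0.531 0.274 0.233] zmax 0.241
lever_grip 0.59 [190. 221.] 3328 med [0.546 0.061 0.01 ] zmax 0.056
hinge1 0.81 [267. 311.] 552 med [ 0.316 -0.207  0.005] zmax 0.011
hinge1 0.67 [187. 104.] 4010 med [0.537 0.358 0.155] zmax 0.235
hinge1 0.63 [128. 251.] 533 med [ 0.745 -0.033  0.005] zmax 0.01
hat_block 0.91 [166. 413.] 1645 med [ 0.598 -0.485  0.108] zmax 0.123
hat_block 0.29 [127. 249.] 464 med [ 0.745 -0.033  0.005] zmax 0.01
glue_jar 0.88 [266. 163.] 512 med [0.33  0.209 0.083] zmax 0.088
tip pin_a 0.7 [210.  197.9]
tip pin_a 0.67 [165.3 229.6]
tip tray_handle 0.92 [181.1 258.9]
tip lever_hinge 0.61 [200.2  92.3]
tip board 0.56 [175.2 318.1]
tip tray 0.89 [192.9 218.3]
tip press_mouth 0.72 [273.6 384.2]
tip press_mouth 0.19 [266.9 310.1]
tip foot1 0.68 [226.2 317.8]
tip foot1 0.52 [220.6 283.3]
tip foot1 0.47 [250.9 258. ]
tip foot1 0.2 [191.1 116.5]
t1.05 pos [0.2257 0.5015 0.2313] jaw [ 0.41   0.912 -0.   ] y [-0. -0. -1.] F [-0.9 -0.6 -0.7] w1.004 q [ 1.15  0.09  0.18  1.66 -0.    1.57]
```

View pics/top1.png

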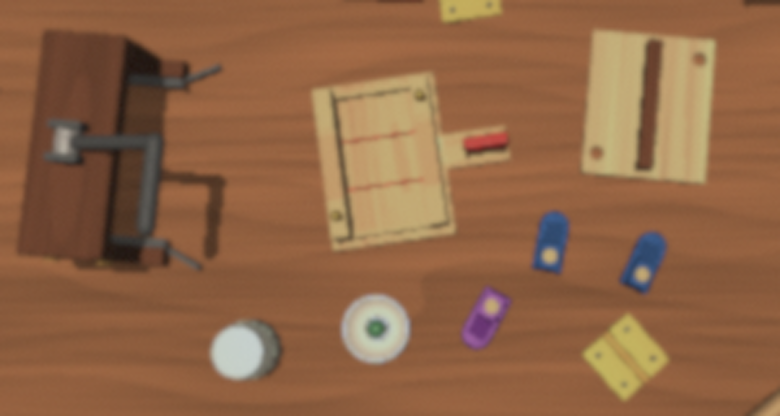

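```bash
cat > fit.py <<'E'
from h import *
def rect(P):
    P=np.asarray(P,np.float32)
    (c,s,a)=cv2.minAreaRect(P*1000)
    return np.round(c,1),np.round(s,1),round(a,1)
E
python3 - <<'E'
from fit import *
C=np.load("C.npy");p=np.load("p.npy")
x,y,z=C[...,0],C[...,1],C[...,2]
def sel(x0,x1,y0,y1,z0,z1): return (x>x0)&(x<x1)&(y>y0)&(y<y1)&(z>z0)&(z<z1)
g=sel(.35,.75,.25,.5,.145,.165); print("crosshead",g.sum(),rect(C[g][:,:2]),np.median(z[g]))
g=sel(.35,.75,.2,.35,.17,.26); print("lever",g.sum(),rect(C[g][:,:2]),np.percentile(z[g],[5,50,95]))
g=sel(.35,.75,.2,.32,.20,.26); 
for a in np.arange(.42,.66,.02):
    q=g&(x>a)&(x<a+.02); 
    if q.sum()>2: print(round(a,2),q.sum(),np.round(np.median(C[q],0),3), np.round([y[q].min(),y[q].max(),z[q].max()],3))
g=sel(.4,.7,-.03,.2,.045,.06); print("walls",g.sum(),rect(C[g][:,:2]),np.median(z[g]))
g=sel(.4,.7,-.1,.2,.045,.06)&(p[...,2]>120)&(p[...,1]<60); print("handle",g.sum(),rect(C[g][:,:2]))
g=sel(.5,.72,-.4,-.12,.005,.015); print("board",g.sum(),rect(C[g][:,:2]),np.median(z[g]))
g=sel(.5,.72,-.4,-.12,.02,.04); print("batten",g.sum(),rect(C[g][:,:2]),np.median(z[g]))
K=model("top")
hs=cv2.cvtColor(p,cv2.COLOR_BGR2HSV)
b=((hs[...,0]>100)&(hs[...,0]<125)&(hs[...,1]>120)).astype(np.uint8)
n,l,s,c=cv2.connectedComponentsWithStats(b)
for i in range(1,n):
    if s[i,4]>40:
        q=l==i; print(s[i],np.round(c[i]),np.nanmedian(C[q],0).round(3))
for a in (("tip",(197.9,210)),("tip",(229.6,165.3))): print(onz([a[1]],.07,K))
print("handle",onz([(258.9,181.1)],.04,K),"tray",onz([(218.3,192.9)],.008,K))
E
```

```text
crosshead 2670 (array([548.7, 376.1]), array([ 94.6, 238.4]), 85.4) 0.1554391144089421
lever 403 (array([499.9, 305.5]), array([93.9, 98.1]), 86.5) [0.19456662 0.23481358 0.24085528]
0.44 31 [0.456 0.27  0.237] [0.262 0.281 0.241]
0.46 61 [0.469 0.269 0.237] [0.262 0.281 0.243]
0.48 60 [0.489 0.267 0.237] [0.259 0.279 0.243]
0.5 61 [0.509 0.266 0.236] [0.258 0.276 0.242]
0.52 86 [0.533 0.268 0.235] [0.257 0.312 0.244]
0.54 58 [0.544 0.292 0.221] [0.257 0.32  0.242]
walls 790 (array([545.5,  52.4]), array([168.3, 162.6]), 7.7) 0.053830265532202604
handle 10 (array([553.1, -52. ]), array([ 1.4, 38.2]), 8.2)
board 1974 (array([ 610.3, -259. ]), array([277.8, 217.3]), 89.4) 0.007998521191767444
batten 319 (array([ 603.3, -239.4]), array([ 18.5, 148.7]), 84.3) 0.029535727898992906
[277 213  11  13 100] [282. 219.] [ 0.458 -0.126  0.018]
[310 221  15  20 122] [318. 228.] [ 0.43  -0.232  0.019]
[[0.48339085 0.11552891 0.07      ]]
[[0.61140622 0.02453178 0.07      ]]
handle [[ 0.56852432 -0.05904374  0.04      ]] tray [[0.53861582 0.06377196 0.008     ]]
```

Call:
{"fn": "send_rows", "kwargs": {
  "hand": [0,0,0,0,0],
  "slide": [
    [0,0,1],
    [0.4,-0.4,0.8],
    [0.8,-0.7,0],
    [0.8,-0.7,0],
    [0.8,-0.7,0]
  ],
  "roll": [0,0.5,0.5,0.5,0.5]
}}

```text
time: 1.55
tool_pos: [0.3386, 0.4006, 0.3036]
ee_rot: [-1.564, 0.165, -0.165]
force: [-0.3, 1.2, 0.3]
gripper_width: 1.0
```

Call:
{"fn": "send_rows", "kwargs": {
  "hand": [0,0,0,0,0],
  "slide": [
    [0.8,-0.7,0],
    [0.8,-0.7,0],
    [0.8,-0.7,0],
    [0.8,-0.7,0],
    [0,0,0]
  ],
  "roll": [0.5,0.4,0.4,0,0]
}}

```text
time: 2.05
tool_pos: [0.4686, 0.2865, 0.3026]
ee_rot: [-1.571, 0.064, -0.064]
force: [-0.3, 0.1, 0.9]
gripper_width: 0.998
```

```bash
python3 - <<'E'
from fit import *
st()
p,d,M=grab("wrist"); cv2.imwrite("pics/w1.png",p)
C=cloud(d,M);x,y,z=C[...,0],C[...,1],C[...,2]
g=(z>.19)&(z<.26)&(abs(x-.49)<.1)&(abs(y-.27)<.07)
for a in np.arange(.42,.60,.01):
    q=g&(x>a)&(x<a+.01)
    if q.sum()>2: print(round(a,2),q.sum(),np.round(np.median(C[q],0),4),np.round([y[q].min(),y[q].max(),z[q].max()],3))
E
```

```text
t2.05 pos [0.4686 0.2865 0.3026] jaw [ 0.082  0.997 -0.001] y [ 0.    -0.001 -1.   ] F [-0.3  0.1  0.9] w0.998 q [ 0.55  0.13  0.36  1.8  -0.    0.63]
0.45 406 [0.4552 0.2728 0.2361] [0.263 0.281 0.24 ]
0.46 393 [0.465  0.2723 0.2381] [0.263 0.281 0.241]
0.47 375 [0.475  0.2714 0.2382] [0.262 0.28  0.241]
0.48 360 [0.4848 0.2706 0.2381] [0.261 0.279 0.241]
0.49 346 [0.495  0.2697 0.2382] [0.26  0.278 0.241]
0.5 333 [0.5051 0.2689 0.238 ] [0.259 0.277 0.24 ]
0.51 307 [0.5151 0.2678 0.2381] [0.259 0.276 0.241]
0.52 301 [0.525  0.2672 0.2381] [0.258 0.276 0.24 ]
0.53 965 [0.5373 0.2846 0.2222] [0.257 0.335 0.241]
0.54 929 [0.543  0.3068 0.2133] [0.257 0.34  0.24 ]
0.55 12 [0.5507 0.3294 0.199 ] [0.319 0.339 0.205]
```

View pics/w1.png

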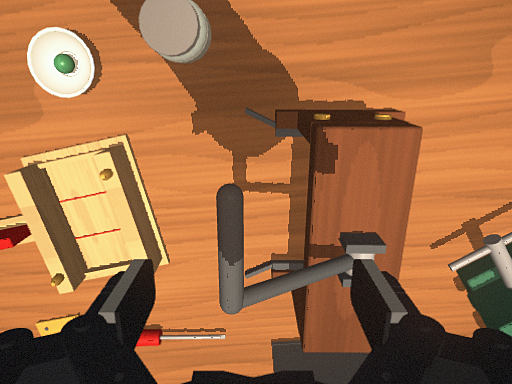

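Call:
{"fn": "send_rows", "kwargs": {
  "hand": [0,0,0,0,0],
  "slide": [
    [0.55,-0.42,0],
    [0,0,-0.8],
    [0,0,-0.8],
    [0,0,-0.6],
    [0,0,0]
  ],
  "roll": [0,0,0,0,0]
}}

```text
time: 2.6
tool_pos: [0.4859, 0.2729, 0.2121]
ee_rot: [-1.572, 0.063, -0.056]
force: [-0.2, 0.1, -0.5]
gripper_width: 0.999
```

Call:
{"fn": "send_rows", "kwargs": {
  "hand": [150,255,255,255,255],
  "slide": [
    [0,0,0],
    [0,0,0],
    [0,0,0],
    [0,0,0],
    [0,0,0]
  ],
  "roll": [0,0,0,0,0],
  "grip_force": 30
}}

```text
time: 3.1
tool_pos: [0.4877, 0.2694, 0.2166]
ee_rot: [-1.577, 0.061, -0.063]
force: [-1.1, -12.3, 4.7]
gripper_width: 0.195
```

Call:
{"fn": "send_rows", "kwargs": {
  "hand": [255,255,255,255,255],
  "slide": [
    [0.025,0.3,0.42],
    [0.03,0.37,0.37],
    [0.035,0.42,0.31],
    [0.04,0.46,0.24],
    [0.03,0.37,0.12]
  ],
  "roll": [0,0,0,0,0]
}}

```text
time: 3.6
tool_pos: [0.4945, 0.3475, 0.2784]
ee_rot: [-1.571, 0.058, -0.067]
force: [-1.9, -16.2, 22.9]
gripper_width: 0.198
```

Call:
{"fn": "send_rows", "kwargs": {
  "hand": [255,255],
  "slide": [
    [0,0,0],
    [0,0,0]
  ],
  "roll": [0,0]
}}

```text
time: 3.8
tool_pos: [0.4947, 0.3495, 0.2786]
ee_rot: [-1.567, 0.056, -0.066]
force: [-1.7, -4.7, 23.7]
gripper_width: 0.198
```

Call:
{"fn": "send_rows", "kwargs": {
  "hand": [0,0,0,0,0],
  "slide": [
    [0,0,0],
    [0,0,0],
    [0,0,0.4],
    [0,0,0.8],
    [0,-0.5,0.5]
  ],
  "roll": [0,0,0,0,0]
}}

```text
time: 4.3
tool_pos: [0.4939, 0.3307, 0.3421]
ee_rot: [-1.57, 0.06, -0.059]
force: [0.7, 0.3, 0.7]
gripper_width: 0.996
```

Call:
{"fn": "send_rows", "kwargs": {
  "hand": [0,0,0,0,0],
  "slide": [
    [-0.1,-0.9,0],
    [-0.15,-1,0],
    [-0.15,-1,0],
    [-0.15,-1,0],
    [-0.15,-1,0]
  ],
  "roll": [0,0,0,0,0]
}}

```text
time: 4.8
tool_pos: [0.4655, 0.1321, 0.3413]
ee_rot: [-1.57, 0.061, -0.06]
force: [0.8, 0.0, -0.2]
gripper_width: 1.001
```

```bash
python3 - <<'E'
from fit import *
st()
p,d,M=grab("wrist"); cv2.imwrite("pics/w2.png",p); np.savez("w2.npz",p=p,C=cloud(d,M))
p,d,M=grab("scene"); cv2.imwrite("pics/s2.png",cv2.resize(p[150:330,200:450],None,fx=3,fy=3))
E
```

```text
t4.80 pos [0.4655 0.1321 0.3413] jaw [ 0.077  0.997 -0.   ] y [-0.001 -0.    -1.   ] F [ 0.8  0.  -0.2] w1.001 q [ 0.28  0.    0.31  1.88 -0.    0.35]
```

View pics/w2.png

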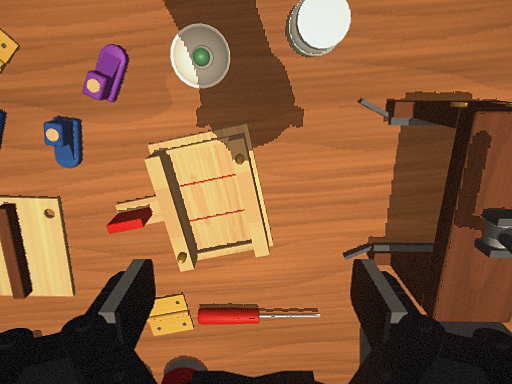

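View pics/s2.png

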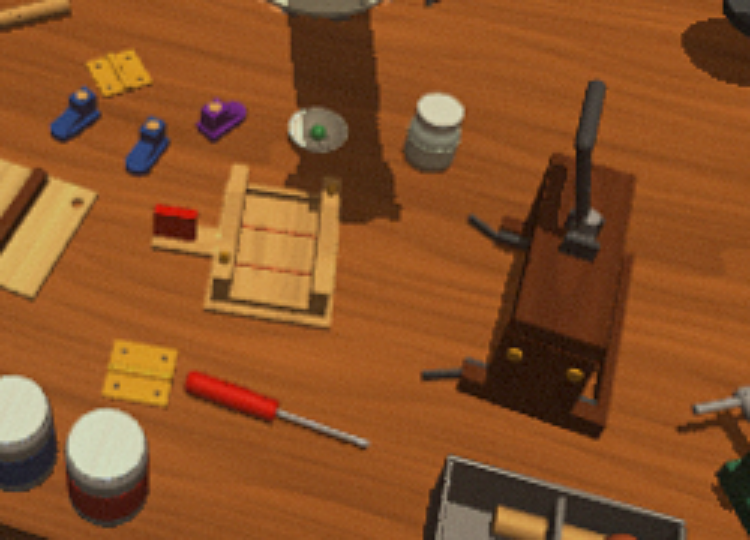

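```bash
python3 - <<'E'
from fit import *
D=np.load("w2.npz");C=D["C"];p=D["p"];x,y,z=C[...,0],C[...,1],C[...,2]
def sel(x0,x1,y0,y1,z0,z1): return (x>x0)&(x<x1)&(y>y0)&(y<y1)&(z>z0)&(z<z1)
g=sel(.4,.75,-.03,.18,.05,.058); print("walls",g.sum(),rect(C[g][:,:2]),np.median(z[g]))
# wall individually
n,l,s,c=cv2.connectedComponentsWithStats(g.astype(np.uint8))
for i in range(1,n):
    if s[i,4]>100: print("  ",s[i],rect(C[l==i][:,:2]))
g=sel(.4,.7,-.12,0.03,.045,.06)&(p[...,2]>100)&(p[...,1]<70); print("handle",g.sum(),rect(C[g][:,:2]))
g=sel(.4,.7,-.06,0.18,.058,.08); n,l,s,c=cv2.connectedComponentsWithStats(g.astype(np.uint8))
for i in range(1,n):
    if s[i,4]>10: q=C[l==i];q=q[q[:,2]>q[:,2].max()-.003];print("  pin",s[i],np.round(q.mean(0),4))
g=sel(.35,.75,.22,.36,.026,.035); n,l,s,c=cv2.connectedComponentsWithStats(g.astype(np.uint8))
for i in range(1,n):
    if s[i,4]>60: print("  rail",s[i],rect(C[l==i][:,:2]))
g=sel(.35,.75,.22,.5,.15,.16);print("cross",rect(C[g][:,:2]))
zi=np.where(np.isnan(z),0,np.clip(z*2000,0,255)).astype(np.uint8); cv2.imwrite("pics/z2.png",zi)
E
```

```text
walls 3523 (array([548.1,  51.2]), array([168.4, 164.3]), 7.8) 0.054086487324037855
   [ 228  138   42  119 1734] (array([538.3, 122.6]), array([168.4,  20.2]), 7.8)
   [ 145  156   50  116 1749] (array([553.2,  13.8]), array([168.1,  20.7]), 7.7)
handle 342 (array([561.2, -50.3]), array([13.7, 50.3]), 8.3)
  pin [235 154   9  11  78] [0.4789 0.1145 0.0702]
  pin [177 254   9   9  66] [0.6112 0.022  0.0694]
  rail [392 101  36  17 397] (array([437.5, 337.5]), array([42.7, 20.3]), 86.2)
  rail [372 252  45  14 311] (array([654.5, 328.2]), array([61.7, 20.5]), 85.3)
cross (array([549.7, 376.1]), array([ 89.8, 236.7]), 85.4)
```

View pics/z2.png

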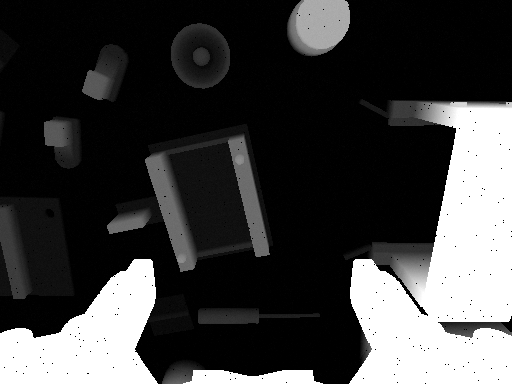

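Call:
{"fn": "send_rows", "kwargs": {
  "hand": [0,0,0,0,0],
  "slide": [
    [-0.2,-1,0],
    [-0.2,-1,0],
    [-0.2,-1,-0.3],
    [-0.2,-1,-0.3],
    [-0.2,-1,-0.3]
  ],
  "roll": [0,0,0,0,0]
}}

```text
time: 5.4
tool_pos: [0.4258, -0.0675, 0.305]
ee_rot: [-1.57, 0.06, -0.06]
force: [0.7, 0.4, -0.4]
gripper_width: 0.999
```

Call:
{"fn": "send_rows", "kwargs": {
  "hand": [0,0,0],
  "slide": [
    [0,-1,0],
    [0,-0.7,0],
    [0,0,0]
  ],
  "roll": [0,0,0]
}}

```text
time: 5.7
tool_pos: [0.426, -0.1368, 0.3049]
ee_rot: [-1.57, 0.064, -0.062]
force: [0.3, 0.5, -0.6]
gripper_width: 1.002
```

```bash
cat >> fit.py <<'E'
def comps(C,g,n0=60):
    n,l,s,c=cv2.connectedComponentsWithStats(g.astype(np.uint8)); out=[]
    for i in range(1,n):
        if s[i,4]>n0: out.append((np.round(c[i]),int(s[i,4]),rect(C[l==i][:,:2]),np.round(np.median(C[l==i],0),4)))
    return out
def feet(tag):
    p,d,M=grab("wrist"); cv2.imwrite(f"pics/{tag}.png",p); C=cloud(d,M)
    x,y,z=C[...,0],C[...,1],C[...,2]
    hs=cv2.cvtColor(p,cv2.COLOR_BGR2HSV); hue=hs[...,0]
    blue=(hue>100)&(hue<128)&(hs[...,1]>90)
    n,l,s,c=cv2.connectedComponentsWithStats(cv2.dilate(blue.astype(np.uint8),np.ones((5,5))))
    for i in range(1,n):
        if s[i,4]<300: continue
        x0,y0,w,h=s[i,:4]; B=np.zeros_like(blue); B[max(0,y0-4):y0+h+4,max(0,x0-4):x0+w+4]=1
        print("blob",s[i])
        g=B&blue&(z>.010)&(z<.0165)&(x<.75)
        for o in comps(C,g): print("   sole",o)
        g=B&(z>.041)&(z<.048); 
        for o in comps(C,g,30): print("   ankle",o)
    return p,C
E
python3 - <<'E'
from fit import *
st(); p,C=feet("w3"); np.savez("w3.npz",p=p,C=C)
E
```

```text
t5.70 pos [ 0.426  -0.1368  0.3049] jaw [ 0.08   0.997 -0.   ] y [-0.001 -0.    -1.   ] F [ 0.3  0.5 -0.6] w1.002 q [-0.31 -0.11  0.12  1.81 -0.   -0.23]
blob [ 162  121   41   58 1646]
   sole (array([182., 156.]), 512, (array([ 426.3, -230. ]), array([34. , 67.7]), 63.5), array([ 0.4394, -0.2287,  0.0139]))
   ankle (array([179., 144.]), 490, (array([ 410.9, -222.7]), array([23.8, 29.8]), 64.2), array([ 0.4103, -0.2222,  0.0441]))
blob [ 247  133   35   58 1548]
   sole (array([261., 166.]), 502, (array([ 449.8, -124.7]), array([33. , 68.5]), 78.6), array([ 0.4598, -0.1305,  0.0139]))
   ankle (array([266., 155.]), 467, (array([ 432.9, -121.1]), array([23.4, 29.9]), 79.4), array([ 0.4321, -0.1212,  0.0441]))
blob [    0   254   156   130 10935]
   ankle (array([ 28., 285.]), 301, (array([ 596. , -457.1]), array([100.7,  29.3]), 14.2), array([ 0.5802, -0.4505,  0.0444]))
```

View pics/w3.png

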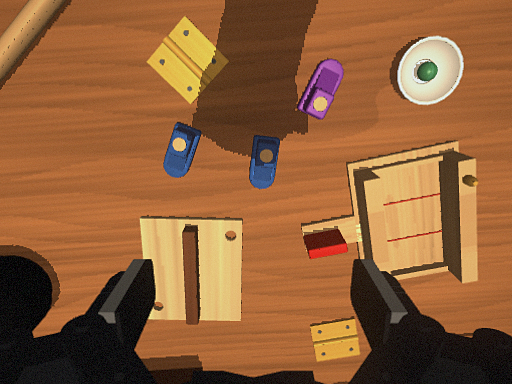

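```bash
python3 - <<'E'
import cv2
p=cv2.imread("pics/w3.png"); cv2.imwrite("pics/w3c.png",cv2.resize(p[50:200,150:350],None,fx=4,fy=4,interpolation=cv2.INTER_CUBIC))
E
```

```text
(no output)
```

View pics/w3c.png

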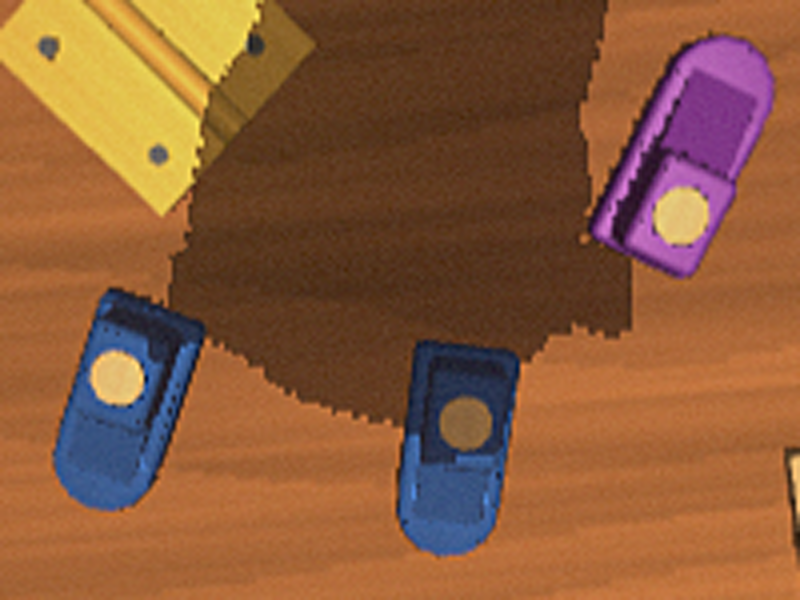

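Call:
{"fn": "send_rows", "kwargs": {
  "hand": [0,0,0,0,0],
  "slide": [
    [0.17,0.39,-0.8],
    [0,0,-1],
    [0,0,-1],
    [0,0,-1],
    [0,0,-1]
  ],
  "roll": [-0.5,-0.53,0,0,0]
}}

```text
time: 6.25
tool_pos: [0.4329, -0.1175, 0.1121]
ee_rot: [-1.566, 0.144, -0.144]
force: [0.8, 0.2, -0.1]
gripper_width: 0.997
```

Call:
{"fn": "send_rows", "kwargs": {
  "hand": [0,0,0,0,0],
  "slide": [
    [0,-0.05,-0.8],
    [0,0,-0.8],
    [0,0,-0.7],
    [0,0,0],
    [0,0,0]
  ],
  "roll": [0,0,0,0,0]
}}

```text
time: 6.75
tool_pos: [0.433, -0.12, 0.0222]
ee_rot: [-1.566, 0.145, -0.144]
force: [0.8, 0.6, 0.8]
gripper_width: 1.0
```

```bash
python3 - <<'E'
from fit import *
st(); p,C=feet("w4")
E
```

```text
t6.75 pos [ 0.433  -0.12    0.0222] jaw [0.183 0.983 0.   ] y [-0.001  0.    -1.   ] F [0.8 0.6 0.8] w1.000 q [-0.27 -0.13 -0.44  1.26  0.   -0.09]
blob [    0   203    91   141 10202]
   sole (array([ 51., 273.]), 3029, (array([ 426.6, -229.4]), array([33.5, 69.1]), 64.7), array([ 0.4265, -0.2195,  0.0137]))
   ankle (array([ 13., 284.]), 1740, (array([ 413.8, -215.8]), array([12.1, 30.9]), 69.1), array([ 0.4118, -0.2148,  0.0438]))
blob [ 215  213   73  129 7675]
   sole (array([250., 278.]), 2469, (array([ 449.7, -124.4]), array([33.6, 69.3]), 78.6), array([ 0.4468, -0.1257,  0.0136]))
   ankle (array([250., 287.]), 3520, (array([ 432.4, -120.8]), array([23.8, 30.4]), 79.0), array([ 0.4305, -0.1205,  0.044 ]))
blob [131 341  28  43 333]
```

View pics/w4.png

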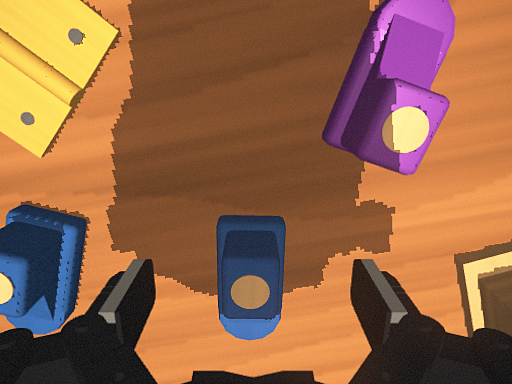

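Call:
{"fn": "send_rows", "kwargs": {
  "hand": [200,255,255,255,255],
  "slide": [
    [0,0,0],
    [0,0,0],
    [0,0,0],
    [0,0,0],
    [0,0,0]
  ],
  "roll": [0,0,0,0,0],
  "grip_force": 35
}}

```text
time: 7.3
tool_pos: [0.4331, -0.121, 0.0221]
ee_rot: [-1.566, 0.145, -0.146]
force: [-0.4, -0.5, 4.3]
gripper_width: 0.271
```

Call:
{"fn": "send_rows", "kwargs": {
  "hand": [255,255,255,255,255],
  "slide": [
    [0,0,0.6],
    [0,0,1],
    [0,0,0.9],
    [0,0.2,0],
    [0,0,0]
  ],
  "roll": [0,0,0,-0.5,-1]
}}

```text
time: 7.8
tool_pos: [0.4334, -0.1126, 0.1229]
ee_rot: [-1.554, 0.269, -0.272]
force: [-0.2, -0.4, -1.2]
gripper_width: 0.275
```

Call:
{"fn": "send_rows", "kwargs": {
  "hand": [255,255,255,255,255],
  "slide": [
    [0.35,0.47,0],
    [0.35,0.47,0],
    [0.35,0.47,0],
    [0.35,0.47,0],
    [0.35,0.47,0]
  ],
  "roll": [-0.95,-0.95,-0.95,-0.95,-0.95]
}}

```text
time: 8.3
tool_pos: [0.5032, -0.0181, 0.1215]
ee_rot: [-1.469, 0.659, -0.659]
force: [-0.2, -0.5, -1.4]
gripper_width: 0.274
```

Call:
{"fn": "send_rows", "kwargs": {
  "hand": [255,255,255,255,255],
  "slide": [
    [0.35,0.47,0],
    [0.35,0.47,0],
    [0.35,0.47,0],
    [0.35,0.47,0],
    [0.35,0.47,0]
  ],
  "roll": [-0.95,-0.95,-0.95,-0.95,-0.95]
}}

```text
time: 8.8
tool_pos: [0.5733, 0.0759, 0.1214]
ee_rot: [-1.309, 1.039, -1.038]
force: [-0.1, 0.3, -1.0]
gripper_width: 0.274
```

Call:
{"fn": "send_rows", "kwargs": {
  "hand": [255,255,255],
  "slide": [
    [0.35,0.42,0],
    [0,0,0],
    [0,0,0]
  ],
  "roll": [-0.9,0,0]
}}

```text
time: 9.1
tool_pos: [0.5866, 0.092, 0.1211]
ee_rot: [-1.274, 1.105, -1.104]
force: [0.2, -0.5, -1.3]
gripper_width: 0.273
```

```bash
python3 - <<'E'
from fit import *
s=st(); p,d,M=grab("wrist"); C=cloud(d,M); cv2.imwrite("pics/w5.png",p)
R=Ro.from_rotvec(s["ee_rot"]).as_matrix(); print("yaw",np.degrees(np.arctan2(R[1,2],R[0,2])))
x,y,z=C[...,0],C[...,1],C[...,2]
g=(x>.4)&(x<.7)&(y>-.03)&(y<.18)&(z>.05)&(z<.058)
for o in comps(C,g): print(o)
E
```

```text
t9.10 pos [0.5866 0.092  0.1211] jaw [ 0.99   0.141 -0.001] y [-0.001 -0.    -1.   ] F [ 0.2 -0.5 -1.3] w0.273 q [ 0.16  0.18  0.07  1.46 -0.    1.58]
yaw 8.118623417248502
(array([189., 153.]), 8478, (array([537.9, 122.6]), array([168.9,  20.8]), 7.6), array([0.5414, 0.1236, 0.0542]))
(array([120., 298.]), 1947, (array([507.8,   8.1]), array([78.3, 21.5]), 7.7), array([0.4958, 0.0123, 0.0541]))
```

View pics/w5.png

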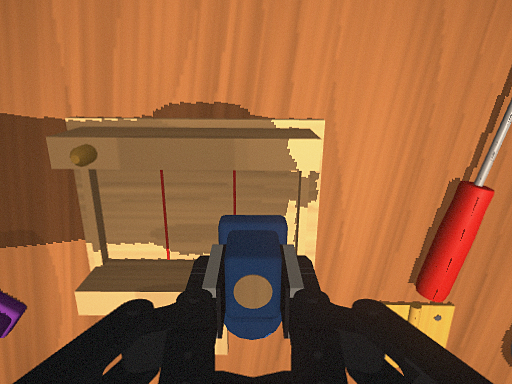

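Call:
{"fn": "send_rows", "kwargs": {
  "hand": [255,255,255,255,255],
  "slide": [
    [0.03,0,-0.8],
    [0,0,-0.7],
    [0,0,-0.5],
    [0,0,-0.24],
    [0,0,0]
  ],
  "roll": [0,0,0,0,0]
}}

```text
time: 9.65
tool_pos: [0.5873, 0.0913, 0.0317]
ee_rot: [-1.273, 1.106, -1.105]
force: [-0.4, -0.2, -1.0]
gripper_width: 0.274
```

Call:
{"fn": "send_rows", "kwargs": {
  "hand": [255,120,120,120,120],
  "slide": [
    [0,0,0],
    [0,0,0],
    [0,0,0],
    [0,0,0],
    [0,0,0.7]
  ],
  "roll": [0,0,0,0,0]
}}

```text
time: 10.15
tool_pos: [0.5861, 0.0917, 0.057]
ee_rot: [-1.277, 1.11, -1.103]
force: [-0.1, 0.4, -0.8]
gripper_width: 0.529
```

Call:
{"fn": "send_rows", "kwargs": {
  "hand": [0,0,0,0,0],
  "slide": [
    [0,0,1],
    [-0.4,-0.4,1],
    [-0.4,-0.8,0],
    [-0.4,-0.8,0],
    [-0.4,-0.8,0]
  ],
  "roll": [0,1,1,1,1]
}}

```text
time: 10.65
tool_pos: [0.5236, -0.0209, 0.1407]
ee_rot: [-1.424, 0.784, -0.786]
force: [0.2, 0.1, 0.1]
gripper_width: 1.006
```

```bash
python3 - <<'E'
from fit import *
s=st(); p,C=feet("w6")
p,d,M=grab("top"); cv2.imwrite("pics/t6.png",cv2.resize(p[130:290,150:370],None,fx=3.4,fy=3.4,interpolation=cv2.INTER_CUBIC))
E
```

```text
t10.65 pos [ 0.5236 -0.0209  0.1407] jaw [0.845 0.534 0.001] y [ 0.001 -0.    -1.   ] F [0.2 0.1 0.1] w1.006 q [-0.04  0.01 -0.08  1.48 -0.    0.97]
blob [ 358   77   96   97 4802]
   ankle (array([406., 104.]), 216, (array([576.2,  89.2]), array([ 3.9, 30.3]), 8.9), array([0.5754, 0.0888, 0.0446]))
blob [   0  270  157  114 8792]
   sole (array([ 48., 297.]), 700, (array([ 420.4, -214.7]), array([61. , 30.4]), 2.5), array([ 0.4224, -0.2139,  0.0135]))
   ankle (array([ 13., 317.]), 649, (array([ 411.2, -221.5]), array([23.8, 29.5]), 62.0), array([ 0.4112, -0.2177,  0.0443]))
blob [ 92 270  34  37 333]
```

View pics/w6.png

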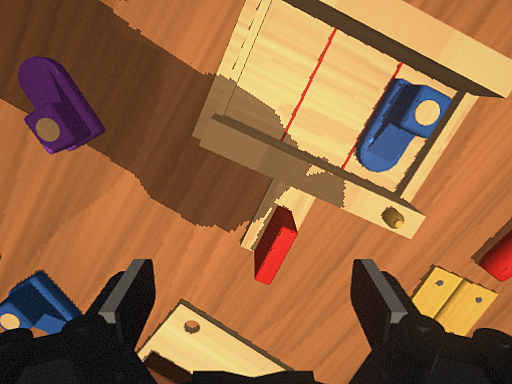

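View pics/t6.png

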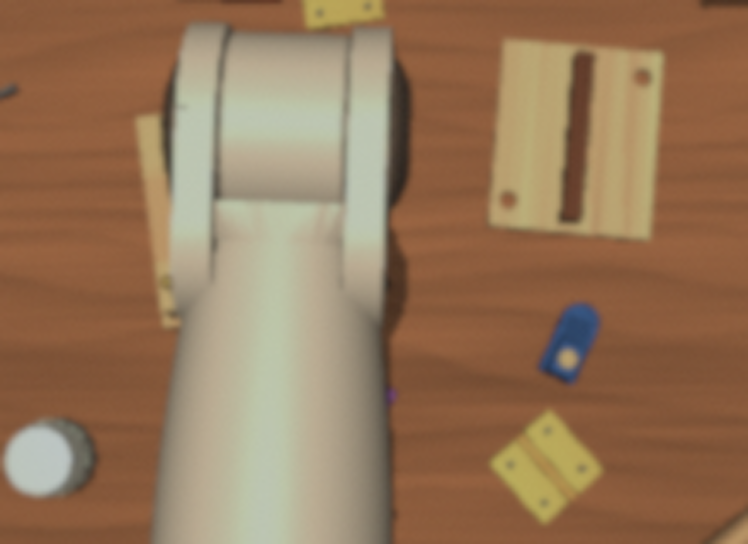

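Call:
{"fn": "send_rows", "kwargs": {
  "hand": [0,0,0,0,0],
  "slide": [
    [-0.47,-0.84,0],
    [-0.47,-0.84,0],
    [-0.47,-0.84,0],
    [-0.47,-0.84,0],
    [-0.47,-0.84,0]
  ],
  "roll": [0.9,0.9,0.9,0.9,0.9]
}}

```text
time: 11.25
tool_pos: [0.4296, -0.1889, 0.1404]
ee_rot: [-1.529, 0.421, -0.422]
force: [0.5, 0.3, 0.6]
gripper_width: 1.002
```

Call:
{"fn": "send_rows", "kwargs": {
  "hand": [0,0],
  "slide": [
    [-0.47,-0.84,0],
    [0,0,0]
  ],
  "roll": [0.85,0]
}}

```text
time: 11.45
tool_pos: [0.41, -0.2243, 0.1404]
ee_rot: [-1.542, 0.355, -0.356]
force: [-0.4, 0.3, -0.8]
gripper_width: 1.002
```

```bash
python3 - <<'E'
from fit import *
s=st(); p,C=feet("w7")
R=Ro.from_rotvec(s["ee_rot"]).as_matrix(); print("yaw",np.degrees(np.arctan2(R[1,2],R[0,2])))
E
```

```text
t11.45 pos [ 0.41   -0.2243  0.1404] jaw [ 0.438  0.899 -0.001] y [ 0.    -0.001 -1.   ] F [-0.4  0.3 -0.8] w1.002 q [-0.5  -0.13 -0.21  1.49 -0.   -0.05]
blob [ 233  160   45   83 3245]
   sole (array([255., 206.]), 1148, (array([ 426.4, -230.2]), array([33.2, 68.5]), 64.9), array([ 0.4343, -0.2343,  0.0138]))
   ankle (array([255., 195.]), 1182, (array([ 410.5, -222.3]), array([23.4, 29.1]), 63.9), array([ 0.4098, -0.2221,  0.044 ]))
blob [   0  295  159   89 5893]
yaw 64.02507774452667
```

Call:
{"fn": "send_rows", "kwargs": {
  "hand": [0,0,0,0,0],
  "slide": [
    [0.01,0.05,-0.9],
    [0,0,-0.9],
    [0,0,-0.8],
    [0,0,-0.36],
    [0,0,0]
  ],
  "roll": [0,0,0,0,0]
}}

```text
time: 12.0
tool_pos: [0.4112, -0.2183, 0.0202]
ee_rot: [-1.541, 0.357, -0.352]
force: [0.2, -0.6, 0.1]
gripper_width: 1.002
```

Call:
{"fn": "send_rows", "kwargs": {
  "hand": [200,255,255,255,255],
  "slide": [
    [0,0,0],
    [0,0,0],
    [0,0,0],
    [0,0,0],
    [0,0,0]
  ],
  "roll": [0,0,0,0,0],
  "grip_force": 35
}}

```text
time: 12.5
tool_pos: [0.4122, -0.22, 0.0227]
ee_rot: [-1.542, 0.354, -0.356]
force: [-0.9, -0.2, 5.8]
gripper_width: 0.274
```

Call:
{"fn": "send_rows", "kwargs": {
  "hand": [255,255,255,255,255],
  "slide": [
    [0,0,0.6],
    [0,0,1],
    [0,0,0.9],
    [0,0.5,0],
    [0,0.8,0]
  ],
  "roll": [0,0,0,-0.5,-1]
}}

```text
time: 13.0
tool_pos: [0.4122, -0.1682, 0.1229]
ee_rot: [-1.517, 0.479, -0.483]
force: [0.2, 0.7, -2.5]
gripper_width: 0.269
```

Call:
{"fn": "send_rows", "kwargs": {
  "hand": [255,255,255,255,255],
  "slide": [
    [0.27,0.78,0],
    [0.27,0.78,0],
    [0.27,0.78,0],
    [0.27,0.78,0],
    [0.27,0.78,0]
  ],
  "roll": [-0.98,-0.98,-0.98,-0.98,-0.98]
}}

```text
time: 13.5
tool_pos: [0.4659, -0.0103, 0.1218]
ee_rot: [-1.387, 0.876, -0.876]
force: [0.6, -0.0, -0.9]
gripper_width: 0.272
```

Call:
{"fn": "send_rows", "kwargs": {
  "hand": [255,255,255,255,255],
  "slide": [
    [0.27,0.78,0],
    [0.27,0.78,0],
    [0.27,0.75,0],
    [0,0,0],
    [0,0,0]
  ],
  "roll": [-0.98,-0.98,-0.98,0,0]
}}

```text
time: 14.0
tool_pos: [0.4979, 0.0812, 0.1214]
ee_rot: [-1.274, 1.104, -1.103]
force: [0.1, -0.4, -0.7]
gripper_width: 0.27
```

```bash
python3 - <<'E'
from fit import *
s=st(); p,d,M=grab("wrist"); C=cloud(d,M); cv2.imwrite("pics/w8.png",p)
R=Ro.from_rotvec(s["ee_rot"]).as_matrix(); print("yaw",np.degrees(np.arctan2(R[1,2],R[0,2])))
x,y,z=C[...,0],C[...,1],C[...,2]
g=(x>.4)&(x<.7)&(y>-.03)&(y<.18)&(z>.05)&(z<.058)
for o in comps(C,g): print(o)
E
```

```text
t14.00 pos [0.4979 0.0812 0.1214] jaw [ 0.99   0.142 -0.001] y [-0.001 -0.    -1.   ] F [ 0.1 -0.4 -0.7] w0.270 q [ 0.16 -0.03 -0.16  1.45 -0.    1.59]
yaw 8.189489596926393
(array([333., 156.]), 8473, (array([538.3, 122.5]), array([168.5,  21.1]), 7.9), array([0.5416, 0.1236, 0.0541]))
(array([389., 211.]), 1377, (array([586.3,  91.3]), array([23.8, 29.1]), 7.9), array([0.5859, 0.0919, 0.0521]))
(array([388., 299.]), 1596, (array([596.4,  20.9]), array([80.4, 21.2]), 6.9), array([0.6065, 0.0263, 0.0539]))
```

View pics/w8.png

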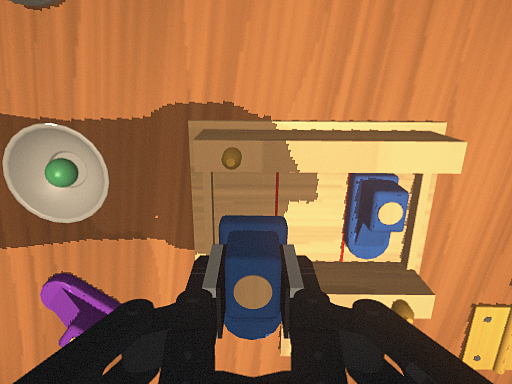

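Call:
{"fn": "send_rows", "kwargs": {
  "hand": [255,255,255,255,255],
  "slide": [
    [0.02,-0.03,-0.8],
    [0,0,-0.7],
    [0,0,-0.5],
    [0,0,-0.25],
    [0,0,0]
  ],
  "roll": [0,0,0,0,0]
}}

```text
time: 14.55
tool_pos: [0.4984, 0.0786, 0.0313]
ee_rot: [-1.273, 1.106, -1.105]
force: [0.4, -0.9, -0.4]
gripper_width: 0.271
```

Call:
{"fn": "send_rows", "kwargs": {
  "hand": [255,120,120,120,120],
  "slide": [
    [0,0,0],
    [0,0,0],
    [0,0,0],
    [0,0,0],
    [0,0,0.7]
  ],
  "roll": [0,0,0,0,0]
}}

```text
time: 15.05
tool_pos: [0.4969, 0.0793, 0.057]
ee_rot: [-1.277, 1.109, -1.103]
force: [0.4, -0.2, 0.6]
gripper_width: 0.527
```

Call:
{"fn": "send_rows", "kwargs": {
  "hand": [0,0,0,0,0],
  "slide": [
    [0,0,1],
    [0,-0.4,1],
    [0.2,-0.9,0.8],
    [0.2,-0.9,0.8],
    [0.2,-0.9,0]
  ],
  "roll": [0,0,0,0,0]
}}

```text
time: 15.55
tool_pos: [0.5245, -0.0457, 0.2088]
ee_rot: [-1.268, 1.099, -1.109]
force: [0.2, 1.4, -0.6]
gripper_width: 0.999
```

```bash
cat >> fit.py <<'E'
def trayfeet(tag,cam="wrist"):
    p,d,M=grab(cam); C=cloud(d,M); cv2.imwrite(f"pics/{tag}.png",p)
    x,y,z=C[...,0],C[...,1],C[...,2]
    g=(x>.4)&(x<.7)&(y>-.03)&(y<.18)&(z>.0530)&(z<.057)
    print("walls"); [print(o) for o in comps(C,g)]
    g=(x>.46)&(x<.64)&(y>.03)&(y<.11)&(z>.050)&(z<.0535)
    print("ankles"); [print(o) for o in comps(C,g)]
    g=(x>.46)&(x<.64)&(y>.0)&(y<.12)&(z>.020)&(z<.0245)
    print("soles"); [print(o) for o in comps(C,g)]
    return p,C
E
python3 - <<'E'
from fit import *
s=st(); trayfeet("w9")
E
```

```text
t15.55 pos [ 0.5245 -0.0457  0.2088] jaw [0.99  0.141 0.007] y [ 0.007 -0.001 -1.   ] F [ 0.2  1.4 -0.6] w0.999 q [-0.09  0.02  0.06  1.61  0.    1.34]
walls
(array([244.,  18.]), 72, (array([499.8,  77.6]), array([ 9.8, 11.1]), 16.8), array([0.5   , 0.0775, 0.0535]))
(array([293., 111.]), 4377, (array([552.9,  13.5]), array([168.1,  20. ]), 8.0), array([0.549 , 0.0131, 0.0542]))
ankles
(array([241.,  19.]), 1037, (array([498. ,  76.6]), array([23.1, 26.9]), 8.3), array([0.4979, 0.077 , 0.0521]))
(array([356.,  18.]), 1051, (array([587. ,  89.3]), array([24.4, 26.8]), 8.1), array([0.5866, 0.0897, 0.052 ]))
soles
(array([202.,  18.]), 105, (array([463. ,  77.2]), array([ 5.3, 26.4]), 5.2), array([0.4627, 0.0761, 0.0205]))
(array([338.,  57.]), 1109, (array([588.7,  73. ]), array([33.3, 69.2]), 8.5), array([0.5838, 0.0557, 0.0218]))
(array([387.,  32.]), 259, (array([624.9,  86.2]), array([ 6.9, 54.4]), 7.0), array([0.6244, 0.0901, 0.0205]))
(array([243.,  56.]), 1198, (array([500.4,  59.7]), array([33.3, 69.2]), 8.1), array([0.5049, 0.0444, 0.022 ]))
(array([202.,  46.]), 99, (array([465.9,  54.6]), array([ 5.4, 22.9]), 5.2), array([0.4656, 0.0546, 0.0205]))
(array([204.,  78.]), 150, (array([469.2,  28.8]), array([ 6.1, 32.8]), 8.2), array([0.4692, 0.0283, 0.0206]))
```

View pics/w9.png

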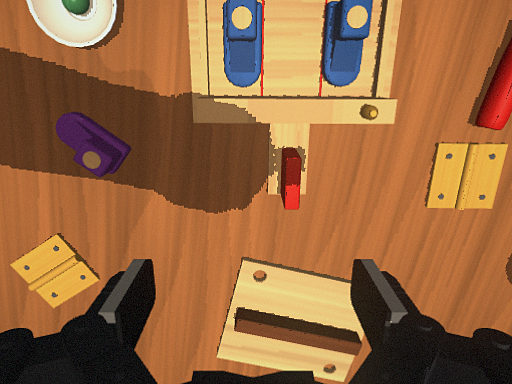

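Call:
{"fn": "send_rows", "kwargs": {
  "hand": [0,0,0,0,0],
  "slide": [
    [0.15,-0.38,0],
    [0.15,-0.38,0],
    [0.15,-0.38,0],
    [0.15,-0.38,0],
    [0.15,-0.38,0]
  ],
  "roll": [0.98,0.98,0.98,0.98,0.98]
}}

```text
time: 16.1
tool_pos: [0.5531, -0.121, 0.2037]
ee_rot: [-1.451, 0.712, -0.712]
force: [0.1, -0.2, -0.2]
gripper_width: 1.0
```

Call:
{"fn": "send_rows", "kwargs": {
  "hand": [0,0,0,0,0],
  "slide": [
    [0.15,-0.38,0],
    [0.15,-0.38,0],
    [0.15,-0.38,0],
    [0.15,-0.38,0],
    [0.15,-0.38,0]
  ],
  "roll": [0.98,0.98,0.98,0.98,0.98]
}}

```text
time: 16.6
tool_pos: [0.5831, -0.197, 0.2036]
ee_rot: [-1.548, 0.314, -0.313]
force: [-0.0, 0.9, 0.2]
gripper_width: 0.999
```

Call:
{"fn": "send_rows", "kwargs": {
  "hand": [0,0,0,0,0],
  "slide": [
    [0.15,-0.38,0],
    [0.15,-0.38,0],
    [0.15,-0.38,0],
    [0,0,0],
    [0,0,0]
  ],
  "roll": [0.98,0.98,0.98,0,0]
}}

```text
time: 17.1
tool_pos: [0.6007, -0.2419, 0.2033]
ee_rot: [-1.569, 0.078, -0.077]
force: [-0.7, 0.1, 0.6]
gripper_width: 0.999
```

```bash
cat >> fit.py <<'E'
def yaw(s):
    R=Ro.from_rotvec(s["ee_rot"]).as_matrix(); return np.degrees(np.arctan2(R[1,2],R[0,2]))
E
python3 - <<'E'
from fit import *
s=st(); print("yaw",yaw(s))
p,d,M=grab("wrist"); C=cloud(d,M); cv2.imwrite("pics/w10.png",p)
x,y,z=C[...,0],C[...,1],C[...,2]
B=(x>.45)&(x<.72)&(y>-.4)&(y<-.1)
print("batten"); [print(o) for o in comps(C,B&(z>.026)&(z<.034))]
print("board"); [print(o) for o in comps(C,B&(z>.0055)&(z<.0105),300)]
E
```

```text
t17.10 pos [ 0.6007 -0.2419  0.2033] jaw [0.099 0.995 0.   ] y [-0.001  0.    -1.   ] F [-0.7  0.1  0.6] w0.999 q [-0.38  0.32  0.4   1.65  0.   -0.28]
yaw 84.32033393844924
batten
(array([256., 167.]), 2800, (array([ 605.7, -238.8]), array([ 17.2, 149. ]), 84.0), array([ 0.5974, -0.2384,  0.03  ]))
board
(array([255., 160.]), 19564, (array([ 606.3, -239.3]), array([142.1, 168.6]), 84.0), array([ 0.5957, -0.2374,  0.0081]))
```

View pics/w10.png

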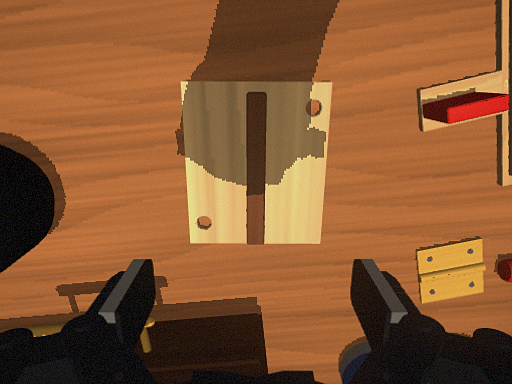

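Call:
{"fn": "send_rows", "kwargs": {
  "hand": [0,0,0,0,0],
  "slide": [
    [0.14,0.06,-0.9],
    [0,0,-1],
    [0,0,-1],
    [0,0,-0.9],
    [0,0,-0.5]
  ],
  "roll": [-0.05,0,0,0,0]
}}

```text
time: 17.65
tool_pos: [0.6049, -0.2381, 0.0284]
ee_rot: [-1.568, 0.083, -0.078]
force: [0.6, -0.1, 0.4]
gripper_width: 0.996
```

Call:
{"fn": "send_rows", "kwargs": {
  "hand": [0,0,0],
  "slide": [
    [0,0,-0.35],
    [0,0,0],
    [0,0,0]
  ],
  "roll": [0,0,0]
}}

```text
time: 17.95
tool_pos: [0.607, -0.2395, 0.0189]
ee_rot: [-1.57, 0.079, -0.081]
force: [0.5, -0.4, 0.7]
gripper_width: 1.002
```

Call:
{"fn": "send_rows", "kwargs": {
  "hand": [0,0,0],
  "slide": [
    [0,0,-0.14],
    [0,0,0],
    [0,0,0]
  ],
  "roll": [0,0,0]
}}

```text
time: 18.25
tool_pos: [0.6067, -0.2397, 0.0126]
ee_rot: [-1.57, 0.079, -0.08]
force: [-0.4, 0.3, 0.8]
gripper_width: 1.003
```

Call:
{"fn": "send_rows", "kwargs": {
  "hand": [200,255,255,255,255],
  "slide": [
    [0,0,0],
    [0,0,0],
    [0,0,0],
    [0,0,0],
    [0,0,0]
  ],
  "roll": [0,0,0,0,0],
  "grip_force": 80
}}

```text
time: 18.75
tool_pos: [0.6066, -0.2395, 0.0125]
ee_rot: [-1.569, 0.079, -0.08]
force: [1.1, -1.2, -3.1]
gripper_width: 0.19
```

Call:
{"fn": "send_rows", "kwargs": {
  "hand": [255,255,255,255,255],
  "slide": [
    [0,0,0.3],
    [0,0,0.7],
    [0,0,1],
    [0,0,1],
    [0,0,0.7]
  ],
  "roll": [0,0,0,0,0]
}}

```text
time: 19.25
tool_pos: [0.6067, -0.2398, 0.1637]
ee_rot: [-1.57, 0.078, -0.081]
force: [0.4, -0.5, -3.4]
gripper_width: 0.188
```

```bash
cat >> fit.py <<'E'
def held(tag):
    s=st(); print("yaw",yaw(s))
    p,d,M=grab("wrist"); C=cloud(d,M); cv2.imwrite(f"pics/{tag}.png",p)
    K,k1,R,t=M
    T=s["tool_pos"]
    x,y,z=C[...,0]-T[0],C[...,1]-T[1],C[...,2]-T[2]
    B=(abs(x)<.12)&(abs(y)<.12)
    for zz in (0,):
        q=B&(z>-.012)&(z<.004); 
        for o in comps(C,q,300): print(o, "rel",np.round(o[2][0]/1000-T[:2],4),"zrel",np.round(o[3][2]-T[2],4))
        P=C[q]; A=np.c_[P[:,:2],np.ones(len(P))]; c=np.linalg.lstsq(A,P[:,2],rcond=None)[0]; print("slope",np.round(c[:2],4))
    return p,C,s
E
python3 - <<'E'
from fit import *
held("w11")
E
```

```text
t19.25 pos [ 0.6067 -0.2398  0.1637] jaw [ 0.101  0.995 -0.001] y [ 0.002 -0.001 -1.   ] F [ 0.4 -0.5 -3.4] w0.188 q [-0.38  0.32  0.32  1.56 -0.   -0.27]
yaw 84.19321325684898
(array([251., 176.]), 59018, (array([ 580.6, -236.9]), array([143.7, 117. ]), 84.2), array([ 0.5644, -0.2373,  0.1593])) rel [-0.0261  0.0029] zrel -0.0044
slope [ 0.0016 -0.0024]
```

View pics/w11.png

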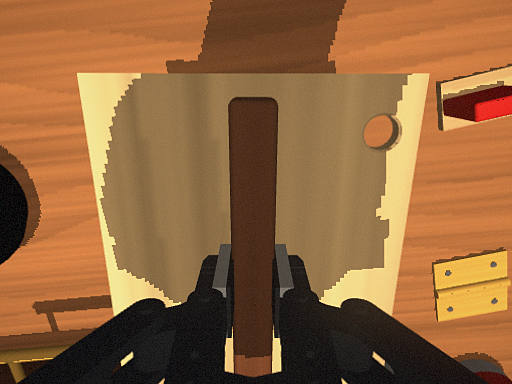

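Call:
{"fn": "send_rows", "kwargs": {
  "hand": [255,255,255,255,255],
  "slide": [
    [-0.16,0.6,0],
    [-0.16,0.8,0],
    [-0.16,0.8,0],
    [-0.16,0.8,0],
    [-0.16,0.8,0]
  ],
  "roll": [0.2,0.25,0.25,0.25,0.25]
}}

```text
time: 19.8
tool_pos: [0.5738, -0.0865, 0.16]
ee_rot: [-1.571, -0.019, 0.02]
force: [0.7, -0.0, -3.2]
gripper_width: 0.191
```

Call:
{"fn": "send_rows", "kwargs": {
  "hand": [255,255,255,255,255],
  "slide": [
    [-0.16,0.8,0],
    [-0.16,0.8,0],
    [-0.16,0.8,0],
    [-0.16,0.8,0],
    [-0.07,0.69,0]
  ],
  "roll": [0.25,0.25,0.25,0.22,0.1]
}}

```text
time: 20.3
tool_pos: [0.5452, 0.0694, 0.1602]
ee_rot: [-1.568, -0.108, 0.108]
force: [0.7, -0.5, -3.7]
gripper_width: 0.187
```

Call:
{"fn": "send_rows", "kwargs": {
  "hand": [255,255,255],
  "slide": [
    [0,0,0],
    [0,0,0],
    [0,0,0]
  ],
  "roll": [0,0,0]
}}

```text
time: 20.6
tool_pos: [0.5461, 0.0674, 0.16]
ee_rot: [-1.568, -0.107, 0.107]
force: [0.3, 0.8, -2.8]
gripper_width: 0.189
```

```bash
python3 - <<'E'
from fit import *
p,C,s=held("w12")
x,y,z=C[...,0],C[...,1],C[...,2]
g=(x>.4)&(x<.7)&(y>-.03)&(y<.18)&(z>.050)&(z<.057)
[print("wall",o) for o in comps(C,g)]
g=(x>.4)&(x<.7)&(y>-.03)&(y<.18)&(z>.060)&(z<.075)
[print("pin",o) for o in comps(C,g,20)]
E
```

```text
t20.60 pos [0.5461 0.0674 0.16  ] jaw [-0.136  0.991 -0.   ] y [-0. -0. -1.] F [ 0.3  0.8 -2.8] w0.189 q [ 0.12  0.07  0.02  1.52 -0.   -0.01]
yaw 97.78799528236023
(array([251., 176.]), 59065, (array([520.1,  64.4]), array([117.2, 143.5]), 7.8), array([0.5039, 0.0536, 0.1557])) rel [-0.026 -0.003] zrel -0.0043
slope [-0.0006 -0.0018]
```

View pics/w12.png

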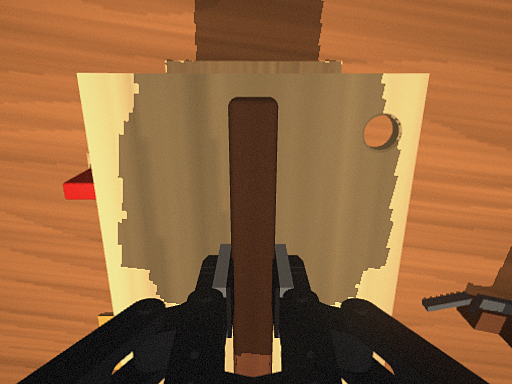

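Call:
{"fn": "send_rows", "kwargs": {
  "hand": [255,255,255,255,255],
  "slide": [
    [0.01,0.01,-0.6],
    [0,0,-0.6],
    [0,0,-0.45],
    [0,0,0],
    [0,0,0]
  ],
  "roll": [0,0,0,0,0]
}}

```text
time: 21.15
tool_pos: [0.5465, 0.0677, 0.0945]
ee_rot: [-1.568, -0.106, 0.106]
force: [0.8, -0.5, -3.1]
gripper_width: 0.188
```

```bash
python3 - <<'E'
from fit import *
p,C,s=held("w13")
p,d,M=grab("scene");cv2.imwrite("pics/s13.png",cv2.resize(p[180:280,230:340],None,fx=6,fy=6,interpolation=cv2.INTER_CUBIC))
E
```

```text
t21.15 pos [0.5465 0.0677 0.0945] jaw [-0.135  0.991 -0.   ] y [-0. -0. -1.] F [ 0.8 -0.5 -3.1] w0.188 q [ 0.12  0.08 -0.1   1.4  -0.   -0.01]
yaw 97.75727551231705
(array([251., 176.]), 59049, (array([520.6,  64.9]), array([117.2, 143.9]), 7.7), array([0.5044, 0.054 , 0.0902])) rel [-0.0259 -0.0028] zrel -0.0043
slope [-0.0006 -0.0015]
```

View pics/w13.png

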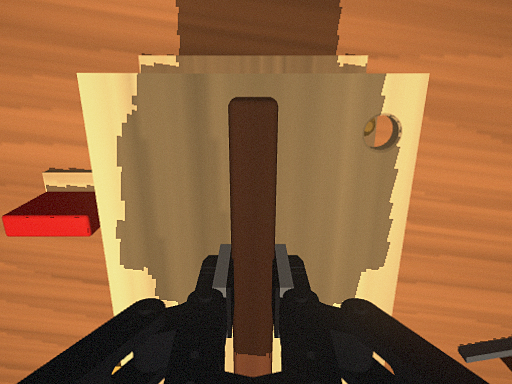

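View pics/s13.png

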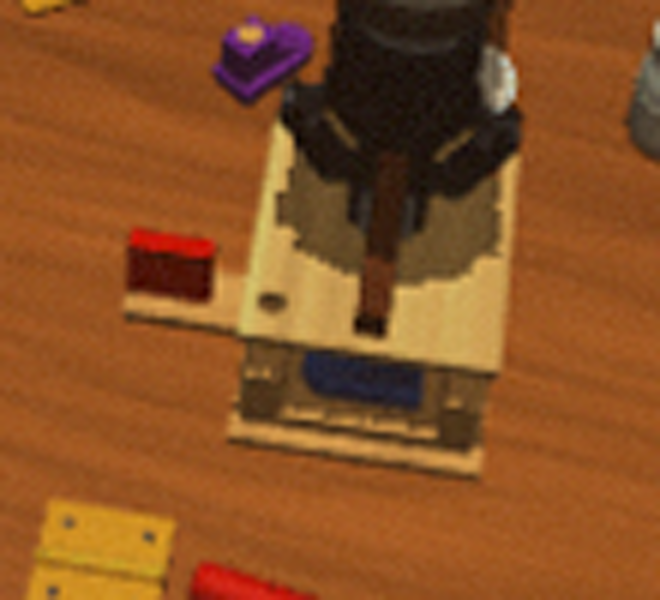

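```bash
python3 - <<'E'
from fit import *
s=st();M=model("wrist",s)
c=np.array([.5456,.0681]);a=np.radians(97.75);X=np.array([np.cos(a),np.sin(a)]);Y=np.array([-X[1],X[0]])
pin=c+.055*X+.06*Y; print(pin)
print("pin top px",proj([[*pin,.07]],M),"hole top px",proj([[*pin,.0902]],M),"pin edges -X +X",proj([[*(pin-.005*X),.07],[*(pin+.005*X),.07]],M))
p=cv2.imread("pics/w13.png"); q=cv2.resize(p[100:160,340:420],None,fx=9,fy=9,interpolation=cv2.INTER_NEAREST); cv2.imwrite("pics/w13c.png",q)
E
```

```text
t21.25 pos [0.5472 0.0681 0.0955] jaw [-0.135  0.991 -0.   ] y [ 0.002  0.    -1.   ] F [ 0.2  0.7 -2.2] w0.189 q [ 0.12  0.08 -0.09  1.4  -0.   -0.01]
[0.47873124 0.11450657]
pin top px [[365.72852074 123.99995838]] hole top px [[380.47621637 130.26022734]] pin edges -X +X [[355.34952523 124.01341245]
 [376.11601619 123.98482814]]
```

View pics/w13c.png

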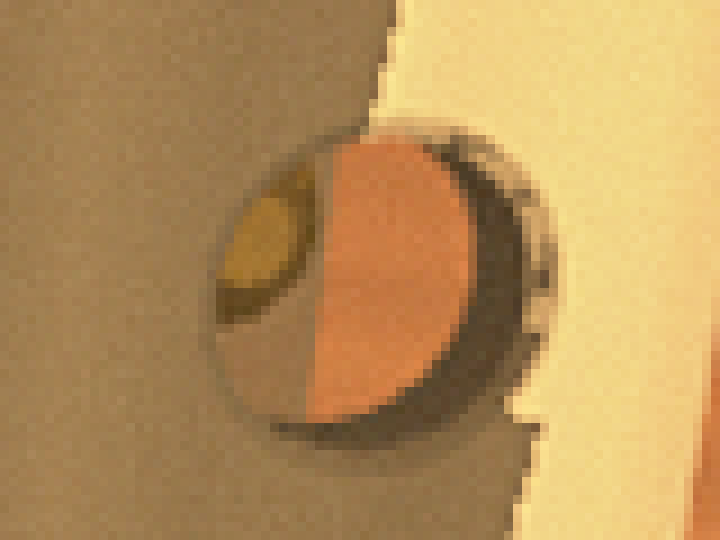

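Call:
{"fn": "send_rows", "kwargs": {
  "hand": [255,255,255,255],
  "slide": [
    [0,0,-0.2],
    [0,0,-0.15],
    [0,0,-0.1],
    [0,0,0]
  ],
  "roll": [0,0,0,0]
}}

```text
time: 21.65
tool_pos: [0.546, 0.0684, 0.0752]
ee_rot: [-1.568, -0.106, 0.108]
force: [-0.8, -0.0, -3.7]
gripper_width: 0.186
```

Call:
{"fn": "send_rows", "kwargs": {
  "hand": [255,255,255,255],
  "slide": [
    [0,0,-0.1],
    [0,0,-0.08],
    [0,0,-0.03],
    [0,0,0]
  ],
  "roll": [0,0,0,0]
}}

```text
time: 22.05
tool_pos: [0.5464, 0.0684, 0.0674]
ee_rot: [-1.568, -0.107, 0.107]
force: [-0.6, 0.3, -2.4]
gripper_width: 0.187
```

Call:
{"fn": "send_rows", "kwargs": {
  "hand": [255,255,255],
  "slide": [
    [0,0,-0.03],
    [0,0,-0.03],
    [0,0,0]
  ],
  "roll": [0,0,0]
}}

```text
time: 22.35
tool_pos: [0.5466, 0.0684, 0.0664]
ee_rot: [-1.568, -0.108, 0.106]
force: [-2.8, 0.5, 3.3]
gripper_width: 0.192
```

Contact at the flush height. Release, rise, and check.

Call:
{"fn": "send_rows", "kwargs": {
  "hand": [200,120,120,120,120],
  "slide": [
    [0,0,0],
    [0,0,0],
    [0,0,0],
    [0,0,0.6],
    [0,0,1]
  ],
  "roll": [0,0,0,0,0]
}}

```text
time: 22.85
tool_pos: [0.545, 0.0682, 0.1274]
ee_rot: [-1.568, -0.103, 0.111]
force: [0.9, -0.4, 1.2]
gripper_width: 0.526
```

Call:
{"fn": "send_rows", "kwargs": {
  "hand": [0,0,0,0,0],
  "slide": [
    [0,0,1],
    [-0.2,-0.8,1],
    [-0.2,-0.8,0],
    [0,-0.8,0],
    [0,0,0]
  ],
  "roll": [0,0,0,0,0]
}}

```text
time: 23.35
tool_pos: [0.5308, -0.0293, 0.2084]
ee_rot: [-1.569, -0.106, 0.104]
force: [0.6, -0.2, -0.4]
gripper_width: 1.0
```

```bash
cat >> fit.py <<'E'
def boardfit(tag,zb=.062):
    s=st(); print("yaw",yaw(s))
    p,d,M=grab("wrist"); C=cloud(d,M); cv2.imwrite(f"pics/{tag}.png",p)
    x,y,z=C[...,0],C[...,1],C[...,2]; B=(x>.35)&(x<.72)&(y>-.12)&(y<.45)
    q=B&(abs(z-zb)<.006)
    for o in comps(C,q,500): print("board",o)
    if q.sum()>100:
        P=C[q]; A=np.c_[P[:,:2],np.ones(len(P))]; c=np.linalg.lstsq(A,P[:,2],rcond=None)[0]; print("slope",np.round(c[:2],4),"z",np.median(P[:,2]))
    h=B&(z>.045)&(z<.058)&(p[...,2]>100)&(p[...,1]<70)
    for o in comps(C,h,30): print("handle",o)
    return p,C
E
python3 - <<'E'
from fit import *
boardfit("w14")
E
```

```text
t23.35 pos [ 0.5308 -0.0293  0.2084] jaw [-0.133  0.991 -0.001] y [ 0.001 -0.001 -1.   ] F [ 0.6 -0.2 -0.4] w1.000 q [-0.05  0.03  0.08  1.61 -0.   -0.19]
yaw 97.64698591570533
board (array([358., 194.]), 23210, (array([545.9,  69.1]), array([169.1, 143.2]), 7.8), array([0.5321, 0.0563, 0.0621]))
slope [-0.0009 -0.0006] z 0.06207644278203609
handle (array([224., 203.]), 706, (array([561.6, -51. ]), array([14.1, 49.2]), 7.8), array([ 0.5611, -0.0521,  0.0539]))
```

View pics/w14.png

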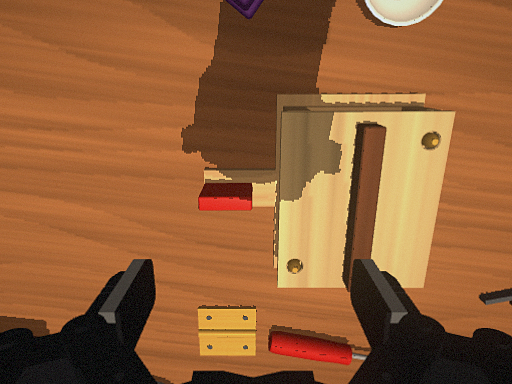

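Call:
{"fn": "send_rows", "kwargs": {
  "hand": [0,0,0,0,0],
  "slide": [
    [0.1,-0.1,0],
    [0.1,-0.1,0],
    [0.1,-0.1,0],
    [0.1,-0.1,0],
    [0.1,-0.1,0]
  ],
  "roll": [1,1,1,1,1]
}}

```text
time: 23.9
tool_pos: [0.551, -0.0457, 0.2076]
ee_rot: [-1.507, -0.52, 0.521]
force: [-0.1, -0.0, -0.1]
gripper_width: 1.0
```

Call:
{"fn": "send_rows", "kwargs": {
  "hand": [0,0,0,0,0],
  "slide": [
    [0.1,0,0],
    [0.1,0,0],
    [0.07,0,0],
    [0,0,0],
    [0,0,0]
  ],
  "roll": [1,1,1,1,1]
}}

```text
time: 24.4
tool_pos: [0.5617, -0.0455, 0.2075]
ee_rot: [-1.365, -0.923, 0.924]
force: [0.6, 0.3, -0.5]
gripper_width: 0.999
```

Call:
{"fn": "send_rows", "kwargs": {
  "hand": [0,0,0,0,0],
  "slide": [
    [0,0,0],
    [0,0,0],
    [0,0,0],
    [0,0,0],
    [0,0,0]
  ],
  "roll": [1,1,1,1,1]
}}

```text
time: 24.9
tool_pos: [0.5617, -0.0455, 0.2076]
ee_rot: [-1.138, -1.313, 1.313]
force: [0.3, 0.5, -0.4]
gripper_width: 1.003
```

```bash
python3 - <<'E'
from fit import *
boardfit("w15")
E
```

```text
t24.90 pos [ 0.5617 -0.0455  0.2076] jaw [-0.99  -0.141  0.   ] y [-0.  0. -1.] F [ 0.3  0.5 -0.4] w1.003 q [-0.08  0.11  0.16  1.62  0.   -1.79]
yaw -171.88308294202963
board (array([251., 279.]), 17736, (array([545.9,  69. ]), array([168.3, 143.4]), 7.8), array([0.5472, 0.0474, 0.062 ]))
slope [-0.0007  0.001 ] z 0.06204840348829119
handle (array([251., 166.]), 850, (array([562.1, -50.7]), array([13.7, 48.8]), 8.5), array([ 0.5621, -0.0516,  0.054 ]))
```

View pics/w15.png

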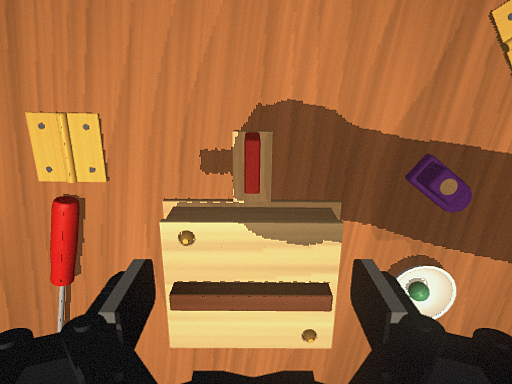

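Call:
{"fn": "send_rows", "kwargs": {
  "hand": [0,0,0,0,0],
  "slide": [
    [0,-0.14,-0.9],
    [0,0,-1],
    [0,0,-1],
    [0,0,-1],
    [0,0,-0.6]
  ],
  "roll": [-0.05,0,0,0,0]
}}

```text
time: 25.45
tool_pos: [0.56, -0.0512, 0.0243]
ee_rot: [-1.142, -1.302, 1.305]
force: [-0.2, -1.0, 0.4]
gripper_width: 1.001
```

Call:
{"fn": "send_rows", "kwargs": {
  "hand": [0,0,0],
  "slide": [
    [0,0,-0.2],
    [0,0,0],
    [0,0,0]
  ],
  "roll": [0,0,0]
}}

```text
time: 25.75
tool_pos: [0.5625, -0.0519, 0.0214]
ee_rot: [-1.146, -1.306, 1.304]
force: [-0.9, 0.9, 0.3]
gripper_width: 0.999
```

Call:
{"fn": "send_rows", "kwargs": {
  "hand": [200,255,255,255,255],
  "slide": [
    [0,0,0],
    [0,0,0],
    [0,0,0],
    [0,0,0],
    [0,0,0]
  ],
  "roll": [0,0,0,0,0],
  "grip_force": 110
}}

```text
time: 26.25
tool_pos: [0.5619, -0.0521, 0.0203]
ee_rot: [-1.145, -1.306, 1.305]
force: [-10.3, 0.5, 22.4]
gripper_width: 0.151
```

```bash
python3 - <<'E'
from fit import *
boardfit("w16")
E
```

```text
t26.25 pos [ 0.5619 -0.0521  0.0203] jaw [-0.991 -0.131 -0.001] y [ 0.001 -0.    -1.   ] F [-10.3   0.5  22.4] w0.151 q [-0.09  0.14 -0.17  1.26  0.   -1.79]
yaw -172.4911526761808
board (array([214., 306.]), 1208, (array([572.9, -54.2]), array([18.3, 28. ]), 56.4), array([ 0.5733, -0.059 ,  0.0635]))
board (array([291., 306.]), 1215, (array([549.4, -57.4]), array([27.8, 17.7]), 48.8), array([ 0.5509, -0.0623,  0.0637]))
slope [ 0.0282 -0.2126] z 0.06408305309016601
handle (array([247., 242.]), 40, (array([565.6, -75.2]), array([6.4, 1.4]), 5.1), array([ 0.5654, -0.0752,  0.0478]))
handle (array([253., 302.]), 3901, (array([560.6, -50.8]), array([13.7, 50.7]), 7.1), array([ 0.5608, -0.054 ,  0.054 ]))
```

View pics/w16.png

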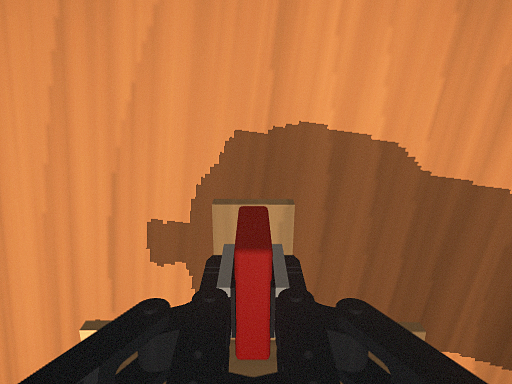

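Call:
{"fn": "send_rows", "kwargs": {
  "hand": [255,255,255,255,255],
  "slide": [
    [0,0,0.02],
    [-0.05,0.15,0],
    [-0.1,0.3,0],
    [-0.1,0.32,0],
    [-0.1,0.32,0]
  ],
  "roll": [0,-0.1,-0.2,-0.25,-0.25]
}}

```text
time: 26.8
tool_pos: [0.5471, -0.0089, 0.0204]
ee_rot: [-1.188, -1.241, 1.244]
force: [0.3, -5.5, -1.0]
gripper_width: 0.15
```

Call:
{"fn": "send_rows", "kwargs": {
  "hand": [255,255,255,255,255],
  "slide": [
    [-0.1,0.32,0],
    [-0.1,0.32,0],
    [-0.1,0.32,0],
    [-0.1,0.32,0],
    [-0.1,0.32,0]
  ],
  "roll": [-0.25,-0.25,-0.25,-0.25,-0.2]
}}

```text
time: 27.3
tool_pos: [0.527, 0.0552, 0.0204]
ee_rot: [-1.247, -1.149, 1.151]
force: [0.9, -6.2, -0.5]
gripper_width: 0.147
```

Call:
{"fn": "send_rows", "kwargs": {
  "hand": [255,255,255],
  "slide": [
    [-0.1,0.3,0],
    [0,0,0],
    [0,0,0]
  ],
  "roll": [-0.05,0,0]
}}

```text
time: 27.6
tool_pos: [0.5233, 0.068, 0.0204]
ee_rot: [-1.246, -1.148, 1.148]
force: [-0.8, 2.9, -1.9]
gripper_width: 0.151
```

```bash
cat >> fit.py <<'E'
def topfit(tag,x0=.40,x1=.70,y0=-.1,y1=.5):
    st(); p,d,M=grab("top"); C=cloud(d,M); cv2.imwrite(f"pics/{tag}.png",cv2.resize(p[100:290,70:330],None,fx=3,fy=3,interpolation=cv2.INTER_CUBIC))
    x,y,z=C[...,0],C[...,1],C[...,2]; B=(x>x0)&(x<x1)&(y>y0)&(y<y1)
    for o in comps(C,B&(abs(z-.062)<.004),100): print("board",o)
    for o in comps(C,B&(z>.078)&(z<.088),40): print("batten",o)
    g=B&(z>.16)&(z<.34)&(y>.3); 
    return p,C
E
python3 - <<'E'
from fit import *
topfit("t17")
p,d,M=grab("scene"); cv2.imwrite("pics/s17.png",cv2.resize(p[150:310,200:430],None,fx=3.2,fy=3.2,interpolation=cv2.INTER_CUBIC)); C=cloud(d,M)
x,y,z=C[...,0],C[...,1],C[...,2]; B=(x>.4)&(x<.7)&(y>.0)&(y<.3)
for o in comps(C,B&(abs(z-.062)<.004),100): print("board",o)
for o in comps(C,B&(z>.078)&(z<.088),40): print("batten",o)
E
```

```text
t27.60 pos [0.5233 0.068  0.0204] jaw [-0.997  0.082  0.001] y [-0.001  0.001 -1.   ] F [-0.8  2.9 -1.9] w0.151 q [ 0.13  0.06 -0.26  1.25  0.   -1.36]
board (array([156., 199.]), 693, (array([533.8, 233.7]), array([173.1,  62.5]), 0.2), array([0.5115, 0.2394, 0.0617]))
board (array([328., 231.]), 1303, (array([534.3, 186.8]), array([139.8, 174. ]), 85.3), array([0.5424, 0.1882, 0.0633]))
batten (array([329., 228.]), 176, (array([535.9, 188.2]), array([ 18.2, 147.9]), 85.2), array([0.5451, 0.188 , 0.0849]))
```

View pics/t17.png

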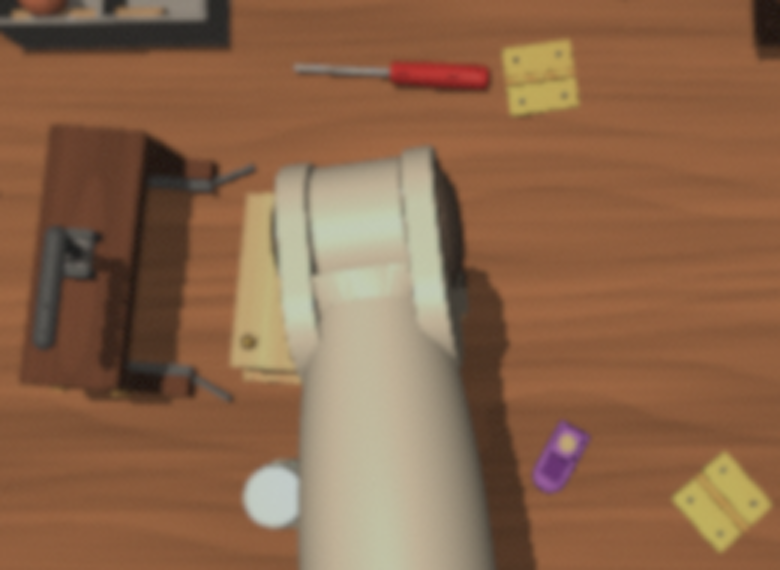

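View pics/s17.png

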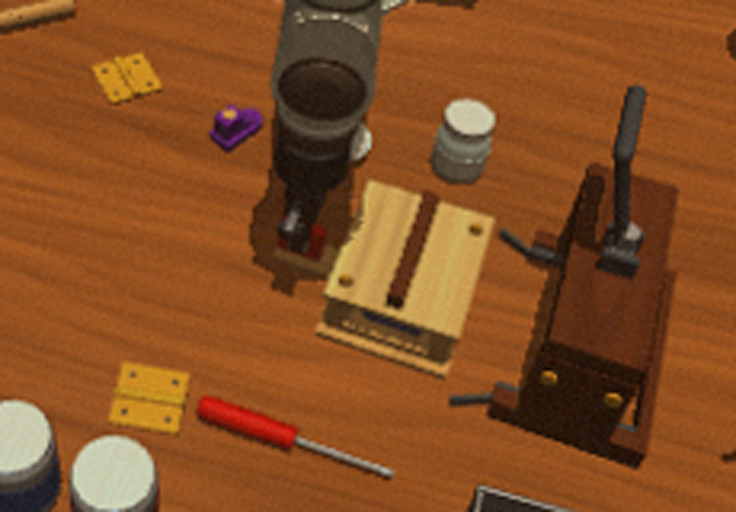

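```bash
python3 - <<'E'
from fit import *
st()
p,d,M=grab("scene"); C=cloud(d,M)
x,y,z=C[...,0],C[...,1],C[...,2]; B=(x>.4)&(x<.7)&(y>.25)&(y<.5)
for o in comps(C,B&(abs(z-.156)<.005),100): print("cross",o)
for o in comps(C,(x>.35)&(x<.7)&(y>.0)&(y<.3)&(abs(z-.084)<.005),50): print("batten",o)
g=(x>.4)&(x<.6)&(y>.25)&(y<.5)&(z>.26)&(z<.32); print("lever top",C[g].max(0), np.median(C[g],0))
w=np.load("w2.npz"); Cw=w["C"]; x,y,z=Cw[...,0],Cw[...,1],Cw[...,2]
# rails inner edges along y slices (z 20..40)
for yy in np.arange(.28,.36,.01):
    g=(abs(y-yy)<.004)&(z>.025)&(z<.036)
    a=x[g&(x<.55)];b=x[g&(x>.55)]
    if len(a)>5 and len(b)>5: print(round(yy,3),a.min().round(4),a.max().round(4),b.min().round(4),b.max().round(4),"mid",((a.max()+b.min())/2).round(4),"axis",round(.5497-.0802*(.3761-yy),4))
E
```

```text
t27.70 pos [0.5233 0.0674 0.0203] jaw [-0.997  0.083  0.001] y [-0.001  0.    -1.   ] F [-0.1  2.2 -3. ] w0.147 q [ 0.13  0.06 -0.26  1.25  0.   -1.36]
cross (array([392., 235.]), 1437, (array([552.1, 376.4]), array([ 92.3, 239.6]), 84.8), array([0.5787, 0.3726, 0.158 ]))
batten (array([329., 227.]), 193, (array([534.7, 188.1]), array([ 18.2, 150.5]), 85.3), array([0.5393, 0.1878, 0.0851]))
lever top [0.56143763 0.358126   0.30508793] [0.52804168 0.34592754 0.299436  ]
0.32 0.4261 0.456 0.635 0.6637 mid 0.5455 axis 0.5452
0.33 0.4266 0.4582 0.6376 0.6465 mid 0.5479 axis 0.546
0.34 0.4274 0.459 0.6349 0.647 mid 0.5469 axis 0.5468
0.35 0.4284 0.4599 0.6359 0.6481 mid 0.5479 axis 0.5476
```

Call:
{"fn": "send_rows", "kwargs": {
  "hand": [255,255,255,255,255],
  "slide": [
    [0.04,0.1,0],
    [0.02,0.25,0],
    [0.024,0.3,0],
    [0.024,0.3,0],
    [0.024,0.3,0]
  ],
  "roll": [0,0,0,0,0]
}}

```text
time: 28.25
tool_pos: [0.5289, 0.1177, 0.0205]
ee_rot: [-1.248, -1.146, 1.148]
force: [-0.4, -4.2, -3.5]
gripper_width: 0.15
```

Call:
{"fn": "send_rows", "kwargs": {
  "hand": [255,255,255,255,255],
  "slide": [
    [0.024,0.3,0],
    [0.024,0.3,0],
    [0.024,0.3,0],
    [0,0,0],
    [0,0,0]
  ],
  "roll": [0,0,0,0,0]
}}

```text
time: 28.75
tool_pos: [0.5317, 0.1546, 0.0205]
ee_rot: [-1.246, -1.149, 1.148]
force: [0.6, 2.6, -4.7]
gripper_width: 0.15
```

```bash
python3 - <<'E'
from fit import *
st()
p,d,M=grab("scene"); C=cloud(d,M);cv2.imwrite("pics/s18.png",cv2.resize(p[150:310,200:430],None,fx=3.2,fy=3.2,interpolation=cv2.INTER_CUBIC))
x,y,z=C[...,0],C[...,1],C[...,2]
for o in comps(C,(x>.35)&(x<.7)&(y>.0)&(y<.4)&(abs(z-.084)<.005),50): print("batten",o)
E
```

```text
t28.75 pos [0.5317 0.1546 0.0205] jaw [-0.997  0.082  0.   ] y [-0.     0.001 -1.   ] F [ 0.6  2.6 -4.7] w0.150 q [ 0.28  0.12 -0.2   1.25  0.   -1.21]
batten (array([354., 236.]), 205, (array([545.1, 273. ]), array([ 18.1, 150.6]), 85.4), array([0.5501, 0.2725, 0.0851]))
batten (array([378., 273.]), 58, (array([668.1, 359.9]), array([80.7,  6.5]), 82.8), array([0.6683, 0.3628, 0.0847]))
```

View pics/s18.png

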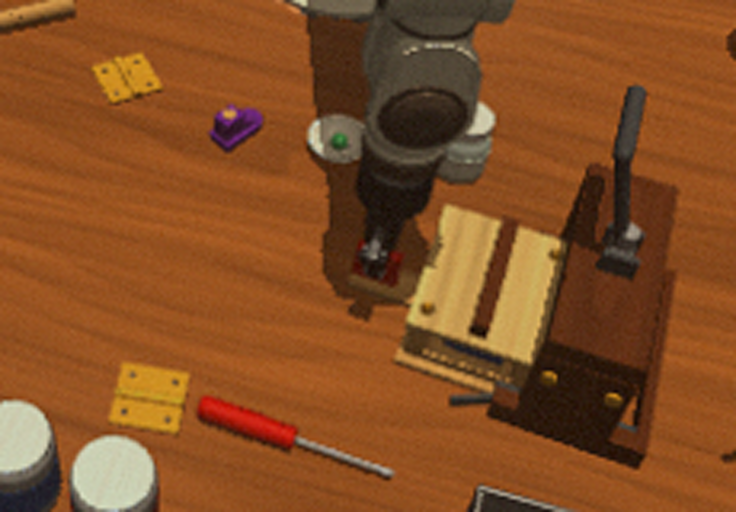

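Call:
{"fn": "send_rows", "kwargs": {
  "hand": [255,255,255,255,255],
  "slide": [
    [0.016,0.2,0],
    [0.02,0.25,0],
    [0.02,0.25,0],
    [0.02,0.25,0],
    [0.02,0.25,0]
  ],
  "roll": [0,0,0,0,0]
}}

```text
time: 29.3
tool_pos: [0.5356, 0.2022, 0.0206]
ee_rot: [-1.248, -1.147, 1.148]
force: [0.8, -4.7, -2.9]
gripper_width: 0.145
```

Call:
{"fn": "send_rows", "kwargs": {
  "hand": [255,255,255,255,255],
  "slide": [
    [0.02,0.25,0],
    [0.02,0.25,0],
    [0.02,0.25,0],
    [0.02,0.25,0],
    [0,0,0]
  ],
  "roll": [0,0,0,0,0]
}}

```text
time: 29.8
tool_pos: [0.5389, 0.2434, 0.0206]
ee_rot: [-1.246, -1.149, 1.147]
force: [1.1, 3.1, -5.1]
gripper_width: 0.146
```

Call:
{"fn": "send_rows", "kwargs": {
  "hand": [255,255,255,255,255],
  "slide": [
    [0.008,0.1,0],
    [0.008,0.1,0],
    [0,0.04,0],
    [0,0.04,0],
    [0,0,0]
  ],
  "roll": [0,0,0,0,0]
}}

```text
time: 30.3
tool_pos: [0.5396, 0.2528, 0.0207]
ee_rot: [-1.248, -1.148, 1.147]
force: [2.4, -1.4, -4.2]
gripper_width: 0.147
```

```bash
python3 - <<'E'
from fit import *
s=st(); T=s["tool_pos"]; a=np.radians(85.4); X=np.array([np.cos(a),np.sin(a)]);Y=np.array([-X[1],X[0]])
r=T[:2]-np.array([.5497,.3761]); print("handle in press",r@X,r@Y)
p,d,M=grab("scene"); cv2.imwrite("pics/s19.png",cv2.resize(p[150:310,200:430],None,fx=3.2,fy=3.2,interpolation=cv2.INTER_CUBIC))
E
```

```text
t30.30 pos [0.5396 0.2528 0.0207] jaw [-0.997  0.084 -0.   ] y [ 0.  0. -1.] F [ 2.4 -1.4 -4.2] w0.147 q [ 0.44  0.22 -0.09  1.27  0.   -1.05]
handle in press -0.12375174297761088 0.00021799920058571663
```

View pics/s19.png

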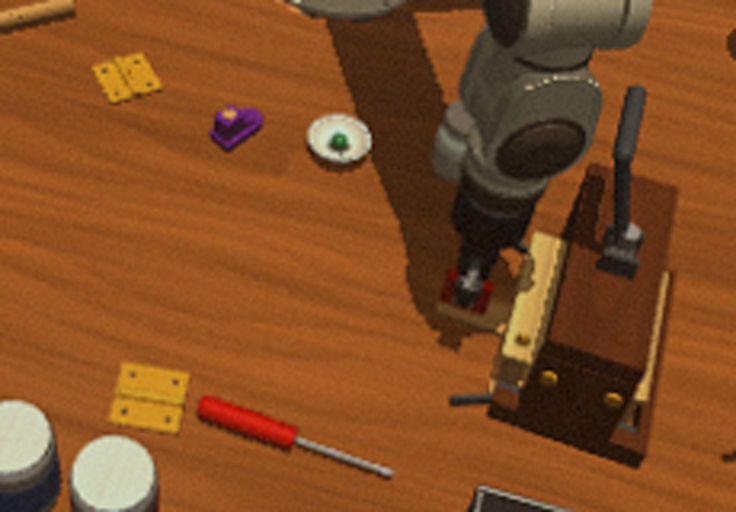

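Call:
{"fn": "send_rows", "kwargs": {
  "hand": [255,255,255],
  "slide": [
    [0.004,0.05,0],
    [0.004,0.04,0],
    [0,0,0]
  ],
  "roll": [0,0,0]
}}

```text
time: 30.65
tool_pos: [0.5398, 0.256, 0.0207]
ee_rot: [-1.248, -1.147, 1.148]
force: [2.1, -3.7, -3.7]
gripper_width: 0.145
```

Call:
{"fn": "send_rows", "kwargs": {
  "hand": [255,255,255],
  "slide": [
    [0.004,0.04,0],
    [0,0,0],
    [0,0,0]
  ],
  "roll": [0,0,0]
}}

```text
time: 30.95
tool_pos: [0.5398, 0.256, 0.0207]
ee_rot: [-1.25, -1.145, 1.149]
force: [1.0, -13.8, 0.2]
gripper_width: 0.147
```

Call:
{"fn": "send_rows", "kwargs": {
  "hand": [255,150,100,100,100],
  "slide": [
    [0,0.02,0],
    [0,0,0],
    [0,0,0],
    [0,0,0],
    [0,0,0.5]
  ],
  "roll": [0,0,0,0,0]
}}

```text
time: 31.45
tool_pos: [0.5385, 0.2586, 0.0386]
ee_rot: [-1.246, -1.145, 1.15]
force: [-0.4, -0.6, -0.3]
gripper_width: 0.612
```

Call:
{"fn": "send_rows", "kwargs": {
  "hand": [0,0,0,0,0],
  "slide": [
    [0,0,0.8],
    [0,-0.3,1],
    [0,-0.5,1],
    [0,0,1],
    [0,0,0]
  ],
  "roll": [0,0,0,0,0]
}}

```text
time: 31.95
tool_pos: [0.5416, 0.2275, 0.1993]
ee_rot: [-1.25, -1.156, 1.14]
force: [1.2, -0.4, -0.9]
gripper_width: 1.0
```

```bash
python3 - <<'E'
from fit import *
p,C=boardfit("w20")
x,y,z=C[...,0],C[...,1],C[...,2]
a=np.radians(85.4); X=np.array([np.cos(a),np.sin(a)]);Y=np.array([-X[1],X[0]])
g=(x>.35)&(x<.7)&(y>.2)&(y<.4)&(abs(z-.062)<.004); r=C[g][:,:2]-np.array([.5497,.3761]); print("front edge press x",np.percentile(r@X,[.5,1,2]),"y",np.percentile(r@Y,[.5,99.5]))
h=(x>.35)&(x<.7)&(y>.15)&(y<.4)&(z>.05)&(z<.058)&(p[...,2]>100)&(p[...,1]<70);r=C[h][:,:2]-np.array([.5497,.3761]); print("handle",(r@X).min(),(r@X).max(),(r@Y).mean())
E
```

```text
t31.95 pos [0.5416 0.2275 0.1993] jaw [-0.996  0.084 -0.008] y [ 0.009  0.004 -1.   ] F [ 1.2 -0.4 -0.9] w1.000 q [ 0.4   0.16  0.19  1.6   0.   -1.09]
yaw 175.20005938530906
board (array([477., 144.]), 756, (array([356.7, 217.1]), array([48.9, 13.2]), 89.7), array([0.3576, 0.2136, 0.0607]))
board (array([258., 288.]), 11247, (array([546.8, 348.6]), array([ 87.7, 168.3]), 85.1), array([0.545 , 0.3368, 0.062 ]))
slope [-0.0008  0.0126] z 0.061984033930332014
handle (array([258., 204.]), 775, (array([538.5, 256.6]), array([48.5, 13.6]), 85.1), array([0.5385, 0.2547, 0.0539]))
front edge press x [-0.18812591 -0.18443541 -0.17584653] y [-0.09887193  0.18313476]
handle -0.144310368929735 -0.09577444932320929 0.0014314309336672245
```

View pics/w20.png

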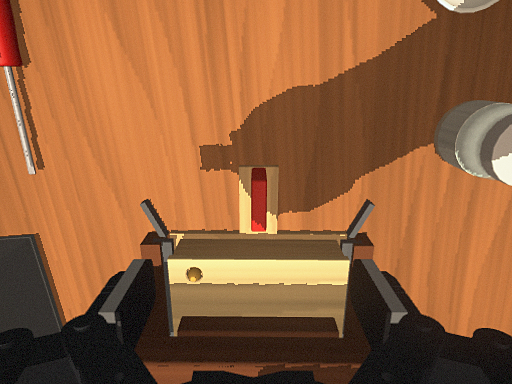

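Call:
{"fn": "send_rows", "kwargs": {
  "hand": [0,0,0,0,0],
  "slide": [
    [0,-0.2,0.8],
    [0,-0.2,0.8],
    [0,0,0.8],
    [0,0,0.8],
    [0,0,0.5]
  ],
  "roll": [-1,-1,-1,-1,-1]
}}

```text
time: 32.5
tool_pos: [0.5399, 0.2112, 0.3419]
ee_rot: [-1.438, -0.749, 0.748]
force: [0.2, 0.3, 0.5]
gripper_width: 0.999
```

Call:
{"fn": "send_rows", "kwargs": {
  "hand": [0,0,0,0,0],
  "slide": [
    [-0.2,0,0],
    [-0.2,0,0],
    [-0.2,0,0],
    [-0.2,0,0],
    [-0.2,0,0]
  ],
  "roll": [-1,-1,-1,-1,-1]
}}

```text
time: 33.0
tool_pos: [0.4995, 0.2112, 0.3393]
ee_rot: [-1.543, -0.341, 0.344]
force: [0.0, -0.3, -0.3]
gripper_width: 1.002
```

Call:
{"fn": "send_rows", "kwargs": {
  "hand": [0,0,0,0,0],
  "slide": [
    [0,0.3,0],
    [0,0.3,0],
    [0,0.3,0],
    [0,0.3,0],
    [0,0,0]
  ],
  "roll": [-1,-1,-1,-1,-0.97]
}}

```text
time: 33.5
tool_pos: [0.4997, 0.2604, 0.3389]
ee_rot: [-1.57, 0.067, -0.063]
force: [-1.0, -0.0, -0.5]
gripper_width: 1.001
```

```bash
python3 - <<'E'
from fit import *
s=st(); print(yaw(s)); p,d,M=grab("wrist"); C=cloud(d,M); cv2.imwrite("pics/w21.png",p)
x,y,z=C[...,0],C[...,1],C[...,2]
for a in np.arange(.44,.56,.01):
    g=(x>a)&(x<a+.01)&(y>.28)&(y<.42)&(z>.27)&(z<.315)
    if g.sum()>10: print(round(a,2),g.sum(),np.round(np.median(C[g],0),4),np.round([y[g].min(),y[g].max(),z[g].max()],3))
E
```

```text
t33.50 pos [0.4997 0.2604 0.3389] jaw [ 0.083  0.997 -0.   ] y [-0.002 -0.    -1.   ] F [-1.  -0.  -0.5] w1.001 q [0.48 0.2  0.52 1.89 0.   0.56]
85.25047072318962
0.45 142 [0.4589 0.3508 0.2946] [0.346 0.358 0.298]
0.46 664 [0.4649 0.3487 0.2983] [0.342 0.36  0.302]
0.47 625 [0.475  0.3478 0.299 ] [0.342 0.359 0.302]
0.48 586 [0.4849 0.347  0.2989] [0.341 0.358 0.301]
0.49 563 [0.4949 0.3462 0.2992] [0.34  0.358 0.302]
0.5 531 [0.505  0.3454 0.2989] [0.339 0.358 0.302]
0.51 515 [0.5149 0.3444 0.2989] [0.338 0.356 0.302]
0.52 480 [0.5248 0.3434 0.2989] [0.337 0.356 0.302]
0.53 381 [0.5339 0.3443 0.2993] [0.337 0.355 0.301]
0.54 76 [0.543  0.3499 0.299 ] [0.343 0.354 0.301]
```

View pics/w21.png

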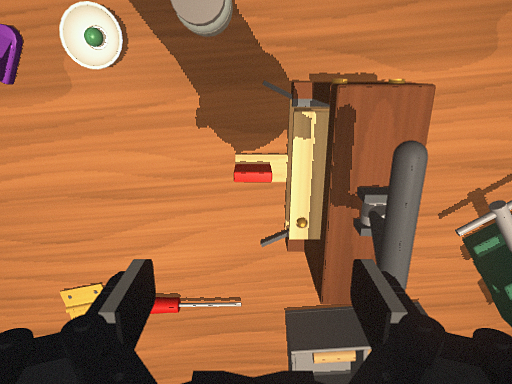

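Call:
{"fn": "send_rows", "kwargs": {
  "hand": [0,0,0,0,0],
  "slide": [
    [0,0.75,0],
    [0,0.75,0],
    [0,0.7,0],
    [0,0,0],
    [0,0,-0.6]
  ],
  "roll": [0,0,0,0,0]
}}

```text
time: 34.05
tool_pos: [0.5002, 0.3478, 0.3177]
ee_rot: [-1.568, 0.059, -0.062]
force: [1.4, 0.1, 0.3]
gripper_width: 0.997
```

Call:
{"fn": "send_rows", "kwargs": {
  "hand": [0,0,0],
  "slide": [
    [0,0,-0.6],
    [0,0,-0.4],
    [0,0,0]
  ],
  "roll": [0,0,0]
}}

```text
time: 34.35
tool_pos: [0.4991, 0.3459, 0.2737]
ee_rot: [-1.573, 0.065, -0.059]
force: [-0.4, -0.6, -0.0]
gripper_width: 1.002
```

Call:
{"fn": "send_rows", "kwargs": {
  "hand": [150,255,255,255,255],
  "slide": [
    [0,0,0],
    [0,0,0],
    [0,0,0],
    [0,0,0],
    [0,0,0]
  ],
  "roll": [0,0,0,0,0],
  "grip_force": 25
}}

```text
time: 34.85
tool_pos: [0.5, 0.3469, 0.2771]
ee_rot: [-1.569, 0.063, -0.064]
force: [0.8, 1.8, 1.7]
gripper_width: 0.2
```

Call:
{"fn": "send_rows", "kwargs": {
  "hand": [255,255,255,255],
  "slide": [
    [-0.022,-0.28,-0.07],
    [-0.022,-0.28,-0.1],
    [-0.021,-0.26,-0.125],
    [-0.021,-0.26,-0.145]
  ],
  "roll": [0,0,0,0]
}}

```text
time: 35.25
tool_pos: [0.4964, 0.3043, 0.2594]
ee_rot: [-1.567, 0.062, -0.063]
force: [0.5, 6.8, -1.6]
gripper_width: 0.197
```

Call:
{"fn": "send_rows", "kwargs": {
  "hand": [255,255,255,255],
  "slide": [
    [-0.018,-0.24,-0.17],
    [-0.018,-0.22,-0.19],
    [-0.016,-0.2,-0.21],
    [-0.015,-0.19,-0.23]
  ],
  "roll": [0,0,0,0]
}}

```text
time: 35.65
tool_pos: [0.4935, 0.271, 0.2268]
ee_rot: [-1.566, 0.063, -0.062]
force: [-0.0, 13.8, -5.0]
gripper_width: 0.197
```

Call:
{"fn": "send_rows", "kwargs": {
  "hand": [255,255,255,255,255],
  "slide": [
    [-0.012,-0.16,-0.25],
    [-0.012,-0.145,-0.25],
    [-0.01,-0.13,-0.3],
    [-0.008,-0.1,-0.3],
    [0,0,0]
  ],
  "roll": [0,0,0,0,0]
}}

```text
time: 36.15
tool_pos: [0.4942, 0.2555, 0.1873]
ee_rot: [-1.552, 0.054, -0.066]
force: [3.8, 38.0, 13.0]
gripper_width: 0.197
```

Call:
{"fn": "send_rows", "kwargs": {
  "hand": [150,0,0,0,0],
  "slide": [
    [0,0.05,0],
    [0,0,0],
    [0,0,0],
    [0,0,0.6],
    [0,0,0.6]
  ],
  "roll": [0,0,0,0,0]
}}

```text
time: 36.65
tool_pos: [0.4916, 0.2494, 0.2307]
ee_rot: [-1.571, 0.065, -0.062]
force: [-0.0, 0.3, 0.1]
gripper_width: 0.994
```

```bash
cat >> fit.py <<'E'
def lever(tag):
    s=st(); p,d,M=grab("wrist"); C=cloud(d,M); cv2.imwrite(f"pics/{tag}.png",p)
    x,y,z=C[...,0],C[...,1],C[...,2]
    for a in np.arange(.44,.54,.01):
        g=(x>a)&(x<a+.01)&(y>.2)&(y<.33)&(z>.185)&(z<.25)
        if g.sum()>10: print(round(a,2),g.sum(),np.round(np.median(C[g],0),4),np.round([y[g].min(),y[g].max(),np.percentile(z[g],98)],4))
    return p,C
E
python3 - <<'E'
from fit import *
lever("w22")
E
```

```text
t36.65 pos [0.4916 0.2494 0.2307] jaw [ 0.081  0.997 -0.002] y [-0.002 -0.001 -1.   ] F [-0.   0.3  0.1] w0.994 q [ 0.47  0.09  0.18  1.66 -0.    0.55]
0.44 36 [0.4496 0.2594 0.2007] [0.2553 0.2621 0.2039]
0.45 667 [0.455  0.259  0.2055] [0.2504 0.2679 0.2086]
0.46 623 [0.4649 0.2583 0.2069] [0.2495 0.2676 0.2089]
0.47 665 [0.4755 0.2562 0.2071] [0.2017 0.2665 0.2496]
0.48 770 [0.4848 0.257  0.2077] [0.207  0.3033 0.2498]
0.49 691 [0.4947 0.2563 0.2073] [0.2063 0.2927 0.2495]
0.5 534 [0.5045 0.2555 0.2071] [0.2461 0.2921 0.2485]
0.51 475 [0.5149 0.2541 0.2068] [0.2453 0.2632 0.2087]
0.52 457 [0.5249 0.2531 0.2067] [0.2445 0.2627 0.2089]
0.53 1497 [0.5366 0.272  0.1977] [0.2436 0.3068 0.2082]
0.54 739 [0.5426 0.2822 0.1977] [0.2435 0.3065 0.2077]
```

View pics/w22.png

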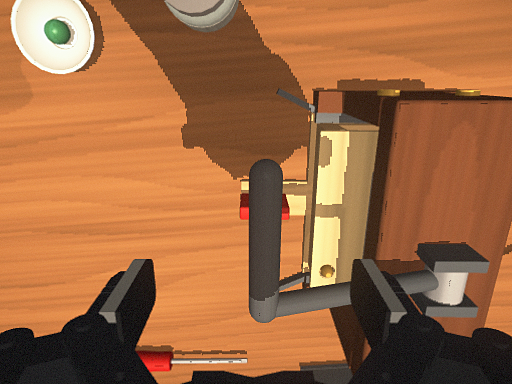

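Call:
{"fn": "send_rows", "kwargs": {
  "hand": [0,0,0,0,0],
  "slide": [
    [0,0,0.9],
    [0,0,0.9],
    [0,-0.5,0.5],
    [0,-0.9,0],
    [0,-0.9,0]
  ],
  "roll": [0,0,0,0,0]
}}

```text
time: 37.2
tool_pos: [0.4922, 0.1571, 0.3232]
ee_rot: [-1.57, 0.062, -0.063]
force: [0.9, -0.9, -0.3]
gripper_width: 0.999
```

Call:
{"fn": "send_rows", "kwargs": {
  "hand": [0,0,0,0],
  "slide": [
    [-0.3,-0.9,0],
    [-0.3,-0.5,0],
    [0,0,0],
    [0,0,0]
  ],
  "roll": [0,0,0,0]
}}

```text
time: 37.6
tool_pos: [0.4681, 0.1016, 0.323]
ee_rot: [-1.57, 0.064, -0.064]
force: [0.5, 1.1, 0.1]
gripper_width: 0.998
```

```bash
python3 - <<'E'
from fit import *
p,C=lever("w23")
x,y,z=C[...,0],C[...,1],C[...,2]
a=np.radians(85.4); X=np.array([np.cos(a),np.sin(a)]);Y=np.array([-X[1],X[0]]);O=np.array([.5497,.3761])
h=(x>.35)&(x<.7)&(y>.15)&(y<.4)&(z>.05)&(z<.058)&(p[...,2]>100)&(p[...,1]<70);r=C[h][:,:2]-O; print("handle",(r@X).min(),(r@X).max(),(r@Y).mean())
for o in comps(C,(x>.4)&(x<.7)&(y>.25)&(y<.4)&(abs(z-.062)<.004),300): print("board",o)
p,d,M=grab("scene"); cv2.imwrite("pics/s23.png",cv2.resize(p[120:310,190:440],None,fx=3,fy=3,interpolation=cv2.INTER_CUBIC))
p,d,M=grab("top"); cv2.imwrite("pics/t23.png",p)
E
```

```text
t37.60 pos [0.4681 0.1016 0.323 ] jaw [0.082 0.997 0.   ] y [ 0.  0. -1.] F [0.5 1.1 0.1] w0.998 q [ 0.21 -0.03  0.24  1.84  0.    0.3 ]
0.45 328 [0.4551 0.2559 0.2049] [0.2499 0.2663 0.2085]
0.46 325 [0.465  0.2543 0.2063] [0.2488 0.2653 0.2087]
0.47 312 [0.4749 0.2535 0.2064] [0.2481 0.2647 0.2088]
0.48 301 [0.4849 0.2526 0.2063] [0.2472 0.2648 0.2087]
0.49 287 [0.4948 0.2516 0.2062] [0.2461 0.2642 0.2087]
0.5 284 [0.5049 0.2511 0.2063] [0.2456 0.2629 0.2087]
0.51 272 [0.5147 0.2503 0.2061] [0.2448 0.2617 0.2087]
0.52 266 [0.5249 0.2492 0.2062] [0.2436 0.2607 0.2087]
0.53 696 [0.5367 0.271  0.198 ] [0.2434 0.319  0.2081]
0.54 571 [0.5431 0.2926 0.1943] [0.2428 0.3289 0.2073]
handle -0.14490442197597378 -0.09538139021296285 0.002270380885561155
board (array([451., 175.]), 3610, (array([546. , 343.1]), array([ 75.9, 168.6]), 85.1), array([0.509 , 0.347 , 0.0618]))
```

View pics/w23.png

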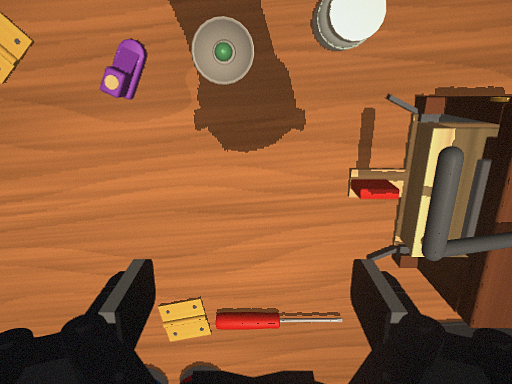

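View pics/s23.png

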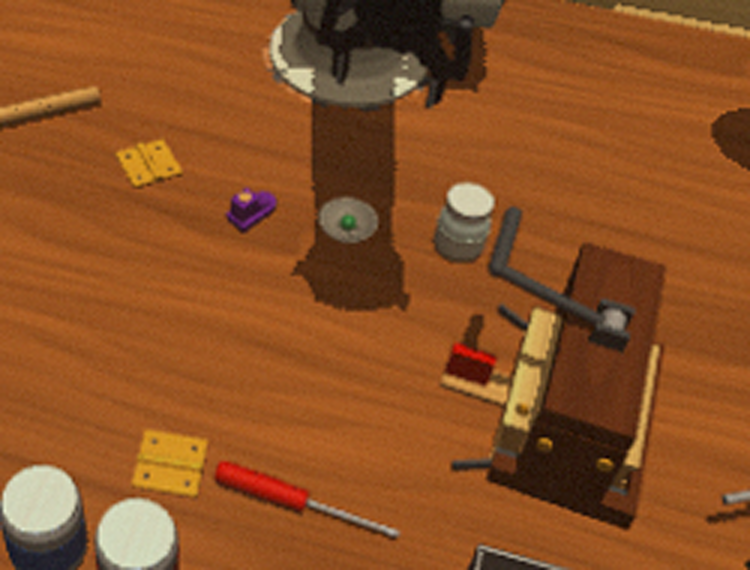

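View pics/t23.png

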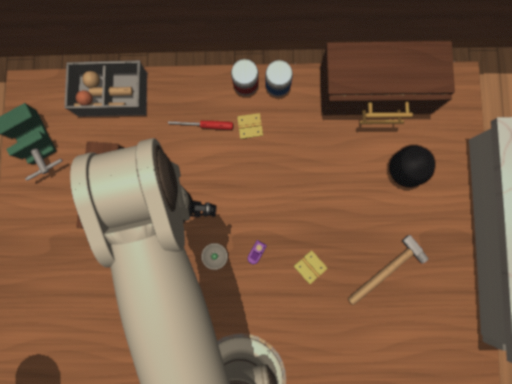

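```bash
python3 - <<'E'
from bench import arm
print(arm.finish_job(), arm.sense()["time"])
E
```

```text
the job is handed in; nothing more can be done
the job is handed in; nothing more can be done
```

I completed the glue-up and handed the job in at about 38 s; `finish_job` gave no verdict. I raised the lever and stood both blue feet in the tray (only two were present). I then set the board over the pins, slid the tray home by its red handle, and brought the lever down and let go. The purple look-alike and the other things on the bench were left alone.

My last checks:

- **Feet:** before the board went on, both stood on the tray floor at about (-1, -43) and (-2, 46) mm in the tray frame. The board hides them, so I did not see them again after that. No blue feet remain on the bench.
- **Board:** its top measured 62 mm above the bench out on the bench and again in the press, so it is flush. Both pins showed through out on the bench; only the front one is visible in the press.
- **Tray:** pushing it home met firm resistance of about 14 N. Measured afterwards, its origin is within 1 mm of the expected home position and about 2 mm to one side at the handle, which is within the limits.
- **Lever:** the grip bar is about 200 mm above the bench, which puts the joint within about 0.01 rad of fully down. It stayed there after release. While I was bringing it down, the sideways force at the wrist reached 38 N; the limits are 120 N at the wrist and 40 N for the arm or the gripper's body pressing on something.
- **Camera disagreement:** the scene camera reads about 2 mm differently from the wrist camera in x. I steered the tray by the wrist camera.

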